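# Open out the drying rack and rack the painted-wheel boards

## Robot

A 7-joint arm with a two-finger parallel gripper is mounted at the origin on the work surface. World frame = base frame: x ahead of the robot, y to its left, z up, the work surface at z = 0. Lengths are in m, angles in rad, forces in N, time in s.
With the tool pointing down it reaches from about 0.425 to 0.95 m from the base axis. Payload 16.7 kg.
Tool frame: the origin (TCP) lies on the centre line of the jaws, within the pads' length; the fingertips stand 25 mm ahead of it and the grasp point (between the pads) lies 6 mm ahead of it; y points along the fingers, z is the direction in which the jaws open and shut, and the axes are right-handed (so a half turn about y gives the same grasp; the last joint's range is limited). The gripper opens to 94 mm and grips with 3 to 60 N. Pads are 16 mm wide; open, the fingers measure 119 mm over their backs; the gripper's body (75 mm by 177 mm) begins 78 mm behind the grasp point.
Start: joints at [-1.383, 0.426, 0.074, 1.606, -0.034, 1.111, -0.067], TCP at [0.224, 0.637, 0.23] pointing down, gripper open.
Joint ranges: [-2.85, 2.85], [-0.5, 2.14], [-1.23, 1.37], [0.21, 2.46], [-1.02, 4.16], [0.16, 2.05], [-2.73, 2.73]. Speed limits (rad/s): [1.89, 1.89, 2.39, 2.39, 3.01, 3.01, 3.01].

## Interface

Orientations are given as a unit quaternion [x, y, z, w].
In Python, from plant import manip gives the robot as it stands. The module is installed in compiled form; this text tells all that it offers.
- The arm moves only by the tool servo_tool, never from a script. Its argument "commands" is a list of rows, each an object of numbers: "x", "y", "z": the shift along the tool's x, y, z in units of 25 mm (1.0 is 25 mm); "wx", "wy", "wz": the turn, a rotation vector about the tool's x, y, z in units of 8 degrees (1.0 is 8 degrees); "claw": the finger opening in mm, from 0 to 94. A call has 1 to 12 rows; each row is the pose to reach, as a shift and turn from the pose commanded when the call began, along the tool's axes at that moment; what a row does not reach only later rows make up. A row lasts 1/10 s, in which the tool goes at most 50 mm and 8.59 degrees, less where a joint would pass 70% of its speed; a pose out of reach is approached as far as the arm can. A call with a gripper value outside its range is refused whole. The fingers move at their own pace and stop on an object; "grip_force" is the grip in N (left out, the last holds). Time passes only in rows, so rows that repeat a pose let the fingers close. It gives the time, the measured TCP pose, the force and the opening at its end, in the units of the state.
- manip.sense(): the state, without advancing time (a new reading comes with each control period).
- manip.snapshot(name): name is "scene" or "top"; returns a dict with "color" (480x640x3 uint8, red, green, blue), "fx", "fy", "cx", "cy" (pixels), "origin" and "orientation" of the camera in the world. Camera axes: x right, y down, z forward; pixel columns grow to the right and rows downward; lengths in m; the calibration is good to about 2 mm. A picture is of the moment at which its call begins. There is no depth.
- manip.hand_in(): hands the job in, once; it reports no verdict.
The state is a dict: "t": time; "joints": joint angles; "qvel": joint speeds; "joint_torque": joint torques, N m; "ee_pos": TCP position; "tool_rot": TCP orientation; "ft_force": force on the tool from outside, world axes, zero at the start; "torque": the same for the moment, N m; "finger_gap": opening from 0.0 (shut) to 1.0 (fully open).
Only numpy, scipy, OpenCV 4.12 (cv2) and the standard library are available. Lean on these libraries where they do the work, as an engineer would, in place of code of your own. Each camera call takes 0.05 s, during which the arm holds its last target.

## Task

The drying rack is pushed together: first pull both of its end cheeks outwards, each until its sprung button pops up through the next hole and locks it. Then slide every board of painted wheels on the table edgewise into a level of its own in the rack, lying level with the wheels on top, pushed fully home to the back stop with its handle towards the front, and let go. Do not knock over the paint jar or the glue bottle.

Things in the scene. Friction and masses are not known exactly. Their poses are not given: they have to be found in the camera images.
- rack: Fixed drying rack: grey base 160x120x12 mm, plywood middle wall 14 mm thick, a sliding plywood cheek each side, so two bays: left (+y) and right (-y). Walls 135 mm high, 12 mm-thick cheeks with fins to 176. Origin on the table at the middle wall; x from the open front to the back, y left, z up. Grooves open at x -55 (flared cheek lips out to -70); solid back stop at x +30.
- ledges (a point): Point on the front of the middle wall (rack x -55 mm, z 50 mm). Each bay has two levels, each a pair of facing grooves in middle wall and cheek: lower ledge tops at z 50 mm (low) and 110 mm (high), 14 mm clear up to the ledge above, ledges 10 mm deep. A board on a high level bars a gripper coming from above from the low level under it: load low first.
- tubes (a point): Top of the two telescoping square aluminium tubes, 22 mm wide, that run along rack y behind the walls (centres at rack x 58 mm for the left cheek, 83 for the right; tops at z 107). The holes for the buttons are in their tops.
- cheek_left (a joint): Slide of the left cheek outwards (rack +y), m: 0 = in (bay 41 mm wide, too narrow for a board), 0.045 = next hole (bay 86 mm). Starts between these, held by friction only, about 2 N plus 1 to 2 N from the button. Once the button has popped it is locked to within about 1 mm both ways, a hard stop; pull no harder than 20 N.
- cheek_right (a joint): Slide of the right cheek outwards (rack -y), m; otherwise as the left one.
- fin_left (a point): Centre of the top of the left cheek's pull fin: an upright wooden block, 34 mm (rack x) by 14 mm (rack y), standing 41 mm above the cheek's top edge (z 135 to 176 mm); moves with the cheek.
- fin_right (a point): Centre of the top of the right cheek's pull fin, same shape.
- button_left (a joint): Sprung 10 mm steel button on the left cheek's inner tube, m pressed down: 0 = popped right up through the hole, 4 mm proud of the tube (locked); 0.007 = held down under the tube's wall (not locked). Spring 3 to 6 N.
- button_right (a joint): Sprung button of the right cheek, same values.
- slot_left_low (a point): Where a board's origin lies when the board is fully home on the low level of the left bay, with that bay pulled out to its next hole; the board's x axis then runs along rack x, handle to the front.
- slot_left_high (a point): Where a board's origin lies when the board is fully home on the high level of the left bay, with that bay pulled out to its next hole; the board's x axis then runs along rack x, handle to the front.
- slot_right_low (a point): Where a board's origin lies when the board is fully home on the low level of the right bay, with that bay pulled out to its next hole; the board's x axis then runs along rack x, handle to the front.
- slot_right_high (a point): Where a board's origin lies when the board is fully home on the high level of the right bay, with that bay pulled out to its next hole; the board's x axis then runs along rack x, handle to the front.
- board0: Carrier board (may be absent; all alike): plywood plate 80x80x5 mm, two painted wheels (32 mm across, 10 mm high) fixed on top, and a wooden handle bar 18 mm wide, 26 mm high, underside level with the plate's, reaching along -x to 126 mm from the origin. Origin: centre of the plate's underside; z up. About 90 g; balances about 14 mm from the origin, towards the handle.
- board1: Carrier board (may be absent; all alike): plywood plate 80x80x5 mm, two painted wheels (32 mm across, 10 mm high) fixed on top, and a wooden handle bar 18 mm wide, 26 mm high, underside level with the plate's, reaching along -x to 126 mm from the origin. Origin: centre of the plate's underside; z up. About 90 g; balances about 14 mm from the origin, towards the handle.
- board2: Carrier board (may be absent; all alike): plywood plate 80x80x5 mm, two painted wheels (32 mm across, 10 mm high) fixed on top, and a wooden handle bar 18 mm wide, 26 mm high, underside level with the plate's, reaching along -x to 126 mm from the origin. Origin: centre of the plate's underside; z up. About 90 g; balances about 14 mm from the origin, towards the handle.
- board3: Carrier board (may be absent; all alike): plywood plate 80x80x5 mm, two painted wheels (32 mm across, 10 mm high) fixed on top, and a wooden handle bar 18 mm wide, 26 mm high, underside level with the plate's, reaching along -x to 126 mm from the origin. Origin: centre of the plate's underside; z up. About 90 g; balances about 14 mm from the origin, towards the handle.
- paint_jar: Bystander: closed paint jar, 54 mm across, 60 mm high; origin at the centre of its underside, z up.
- glue_bottle: Bystander: glue bottle, 48 mm across, 130 mm high; origin at the centre of its underside, z up.
Things that resemble listed ones, but are neither listed nor needed, are in the scene too. What is shaped like the board0 but pink or red is not meant.

How it is judged:
By the outcome, as a careful person would: the job done as asked, in the order asked, and still so for the second after the job is handed in, with the robot touching nothing.
Of board0, board1, board2, board3 only 3 to 4 are there at a start; the rules pass over those that are not, and their reading is None.
At some moment in a run one of board0, board1, board2, board3 may be knocked a few centimetres aside while the robot is not near it.
Once in a run the grip may slacken for a moment while it holds something.
It also fails if it takes over 210 s, if anything falls off the work surface, if the arm or the gripper's body presses on something with over 40 N, if the wrist force passes 120 N, or if a joint passes its speed limit or range.

## Working session

There is one attempt and no reset: what is moved stays moved. The work goes in short steps, Python scripts to look and compute and a tool call to move; the robot and the scene stay as the last step left them, time stands still between calls to the robot, and variables do not carry over. Pictures are saved under pics/ and viewed, and the job is handed in when it is done.

Besides the shell and the picture viewer there is one more tool, called after "Call:" in YAML: its name, and indented under it one key for each argument. servo_tool: Moves the arm, as the interface text tells. Its arguments: {"type":"object","properties":{"commands":{"type":"array","items":{"type":"object","properties":{"x":{"type":"number"},"y":{"type":"number"},"z":{"type":"number"},"wx":{"type":"number"},"wy":{"type":"number"},"wz":{"type":"number"},"claw":{"type":"number"}}}},"grip_force":{"type":"number"}},"required":["commands"]}

```bash
mkdir -p pics
cat > h.py <<'E'
import numpy as np, cv2
from scipy.spatial.transform import Rotation as R
from plant import manip
def snap(n,fn=None):
    s=manip.snapshot(n)
    if fn: cv2.imwrite('pics/'+fn,s['color'][:,:,::-1])
    return s
def ray(s,u,v):
    d=np.array([(u-s['cx'])/s['fx'],(v-s['cy'])/s['fy'],1.0])
    return np.array(s['origin']),R.from_quat(s['orientation']).apply(d)
def onz(s,u,v,z):
    o,d=ray(s,u,v); return o+d*(z-o[2])/d[2]
def tri(s1,p1,s2,p2):
    o1,d1=ray(s1,*p1);o2,d2=ray(s2,*p2)
    d1/=np.linalg.norm(d1);d2/=np.linalg.norm(d2)
    A=np.stack([d1,-d2],1);t=np.linalg.lstsq(A,o2-o1,rcond=None)[0]
    a=o1+d1*t[0];b=o2+d2*t[1]
    return (a+b)/2,np.linalg.norm(a-b)
def proj(s,P):
    c=R.from_quat(s['orientation']).inv().apply(np.array(P)-np.array(s['origin']))
    return np.array([s['cx']+s['fx']*c[...,0]/c[...,2],s['cy']+s['fy']*c[...,1]/c[...,2]])
E
python3 - <<'E'
from h import *
for n in("scene","top"):
    s=snap(n,n+'0.png'); print(n,s['fx'],s['fy'],s['cx'],s['cy'],s['origin'],s['orientation'])
st=manip.sense()
for k,v in st.items(): print(k,v)
E
```

```text
scene 498.7944323792636 498.7944323792636 313.0911929059656 239.889907979496 [1.28022799 0.58423236 1.17728444] [ 0.36770325  0.84839887 -0.34658857 -0.1577658 ]
top 498.70721583256784 498.70721583256784 328.45201131193164 237.7377610541927 [ 0.42528555 -0.10369871  1.38373354] [-0.70268432  0.71026019 -0.02250315  0.03547974]
t 0.1
joints [-1.3824686   0.42673387  0.07386728  1.60653409 -0.03410328  1.11080024
 -0.06707268]
qvel [ 0.00060099 -0.00125344 -0.00114068 -0.00096648 -0.00138697 -0.00047412
  0.00017897]
joint_torque [ 8.79383617e-03 -9.37474680e+01  3.67678955e+00 -4.55043018e+01
 -4.85344429e-02  1.67180708e-02  2.70895924e-06]
ee_pos [0.22363118 0.6364882  0.22980701]
tool_rot [ 0.69746994 -0.11891894  0.11883986 -0.69661399]
ft_force [-1.17649099 -0.12917892  0.46725789]
torque [-0.02654339  0.00350383 -0.02024279]
finger_gap 1.00149116480479
```

View pics/scene0.png

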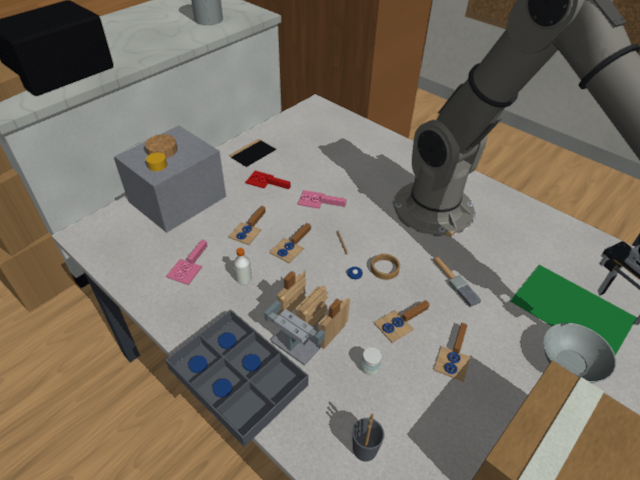

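View pics/top0.png

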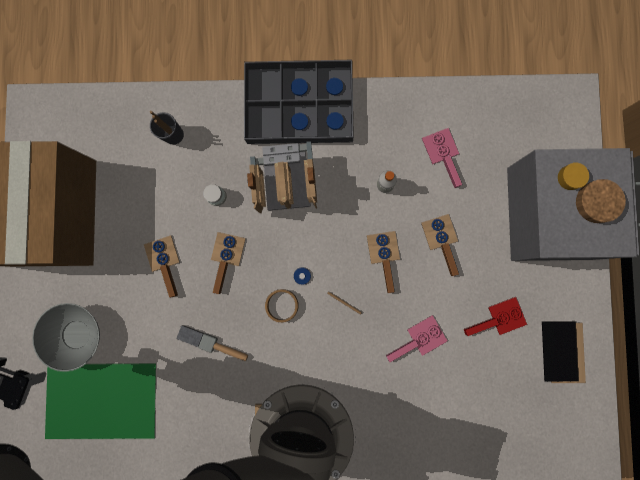

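The top view shows four plywood boards with blue wheels at about (163,250), (229,247), (383,247) and (440,232). Three pink or red decoys are at (440,147), (427,335) and (508,316). The rack is near (285,180), the jar at (213,195) and the glue bottle at (387,182). Next I'll enlarge.

Run:
```python
import cv2
t=cv2.imread('pics/top0.png');s=cv2.imread('pics/scene0.png')
cv2.imwrite('pics/rt.png',cv2.resize(t[130:220,230:340],(770,630)[:2],interpolation=cv2.INTER_CUBIC)[:600])
cv2.imwrite('pics/rs.png',cv2.resize(s[260:370,250:370],(654,600),interpolation=cv2.INTER_CUBIC))
cv2.imwrite('pics/bt.png',cv2.resize(t[200:310,130:480],(800,252),interpolation=cv2.INTER_CUBIC))
```

```text
(no output)
```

View pics/rt.png

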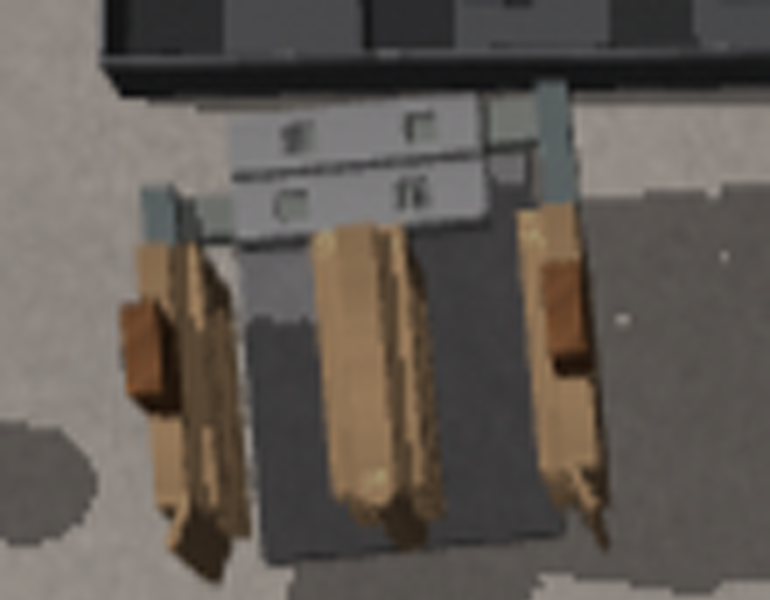

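View pics/rs.png

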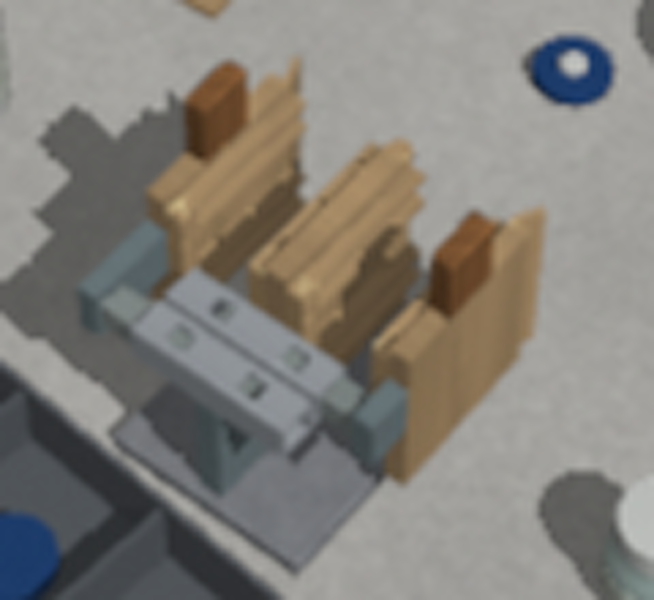

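View pics/bt.png

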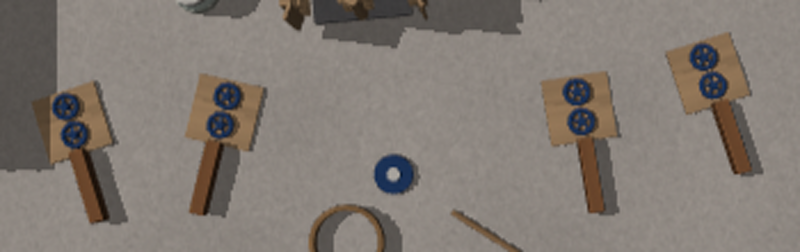

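Run:
```python
import cv2
t=cv2.imread('pics/top0.png');s=cv2.imread('pics/scene0.png')
def crop(im,x0,y0,w,h,k,fn):
    c=cv2.resize(im[y0:y0+h,x0:x0+w],None,fx=k,fy=k,interpolation=cv2.INTER_NEAREST)
    for i in range(0,w,5): cv2.putText(c,str(x0+i),(i*k,8),0,0.3,(0,0,255),1); cv2.line(c,(i*k,0),(i*k,h*k),(0,0,255) if i%10==0 else (0,160,0),1) if 0 else cv2.line(c,(i*k,9),(i*k,14),(0,0,255),1)
    for j in range(0,h,5): cv2.putText(c,str(y0+j),(0,j*k+8),0,0.3,(0,0,255),1);cv2.line(c,(18,j*k),(24,j*k),(0,0,255),1)
    cv2.imwrite('pics/'+fn,c)
crop(t,244,138,76,78,7,'z_t.png')
crop(s,260,265,96,100,6,'z_s.png')
```

```text
(no output)
```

View pics/z_t.png

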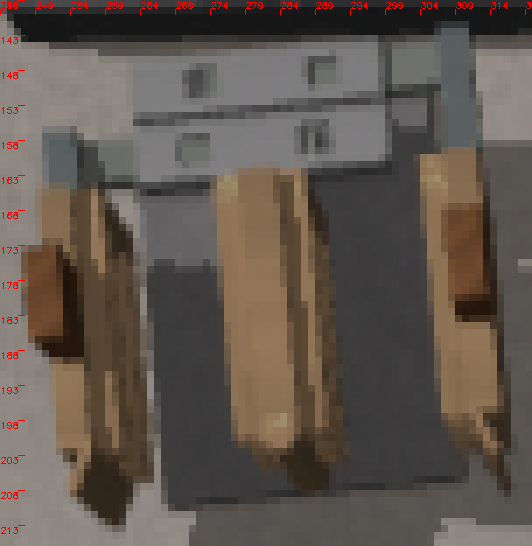

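View pics/z_s.png

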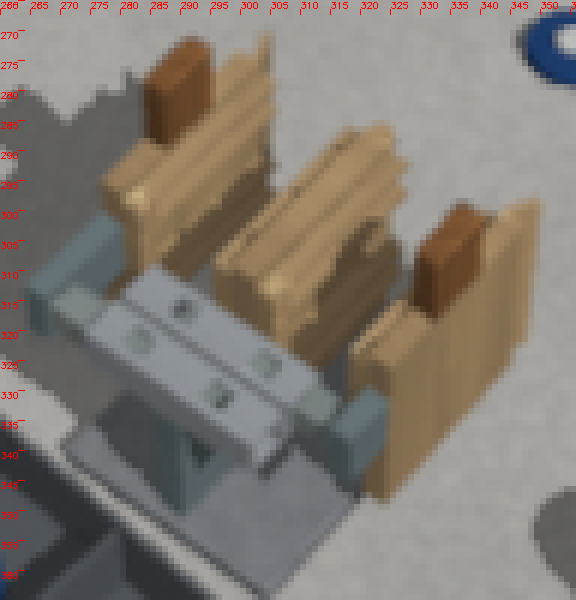

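```bash
cat >> h.py <<'E'
def comps(mask,minA=20):
    n,l,st,c=cv2.connectedComponentsWithStats(mask.astype(np.uint8),connectivity=4)
    return [(c[i],st[i],l==i) for i in range(1,n) if st[i][4]>=minA]
def finsmask(im):
    h=cv2.cvtColor(im,cv2.COLOR_RGB2HSV)
    H,S,V=h[...,0],h[...,1],h[...,2]
    return H,S,V
E
python3 - <<'E'
from h import *
s=snap('top');c=snap('scene')
H,S,V=finsmask(s['color'])
for u,v in [(250,180),(310,174),(280,180),(253,185),(165,280),(220,278),(163,245)]: print(u,v,H[v,u],S[v,u],V[v,u])
H2,S2,V2=finsmask(c['color'])
for u,v in [(338,302),(334,312),(289,274),(287,283),(305,300)]: print(u,v,H2[v,u],S2[v,u],V2[v,u])
# fin tops
m=(S>150)&(V>90)&(H<13)
for x in comps(m): print('top',x[0],x[1])
m=(S2>150)&(H2<13)&(V2>60)
for x in comps(m): print('scene',x[0],x[1])
# rack points
z={'base FL':(onz(s,244+165/7,138+508/7,.012)),'base FR':onz(s,244+468/7,138+480/7,.012),
'wallbackL':onz(s,244+214/7,138+172/7,.135),'wallbackR':onz(s,244+290/7,138+168/7,.135),
'tubes TL':onz(s,244+133/7,138+57/7,.107),'tubes TR':onz(s,244+385/7,138+40/7,.107),'tubes BL':onz(s,244+140/7,138+193/7,.107),'tubes BR':onz(s,244+392/7,138+165/7,.107)}
for k,v in z.items(): print(k,v)
# heights check
print(tri(s,(244+133/7,138+57/7),c,(260+262/6,265+470/6)))
print(tri(s,(244+385/7,138+40/7),c,(260+90/6,265+322/6)))
E
```

```text
250 180 13 152 104
310 174 13 150 102
280 180 16 104 145
253 185 12 154 48
165 280 13 152 104
220 278 12 150 107
163 245 109 171 73
338 302 14 151 130
334 312 14 154 96
289 274 14 153 122
287 283 14 155 82
305 300 17 100 155
top [389.21052632 175.36842105] [385 172   9   8  57]
top [502.06091371 317.67005076] [466 298  61  38 985]
scene [265.96882494 180.2470024 ] [246 171  44  18 417]
base FL [0.61589546 0.08939769 0.012     ]
base FR [ 0.6255799  -0.03107133  0.012     ]
wallbackL [0.7219316  0.05420077 0.135     ]
wallbackR [0.72301255 0.02646766 0.135     ]
tubes TL [0.77266931 0.08801866 0.107     ]
tubes TR [ 0.77771713 -0.00627037  0.107     ]
tubes BL [0.72103563 0.08536335 0.107     ]
tubes BR [ 0.73027504 -0.0086357   0.107     ]
(array([0.77314362, 0.09378647, 0.09369765]), np.float64(0.009804145960646058))
(array([ 0.7755089 , -0.00424993,  0.10821682]), np.float64(0.005605283843272681))
```

```bash
cat >> h.py <<'E'
def fins(s,c):
    out={}
    H,S,V=finsmask(s['color']); m=(S>135)&(V>75)&(H<16); m[:130]=0;m[230:]=0;m[:,:225]=0;m[:,345:]=0
    T=sorted([(x[0],x[1]) for x in comps(m,40)],key=lambda a:a[0][0])
    H,S,V=finsmask(c['color']); m=(S>135)&(V>108)&(H<16); m[:250]=0;m[345:]=0;m[:,:250]=0;m[:,:360]=m[:,:360];m[:,365:]=0
    C=sorted([(x[0],x[1]) for x in comps(m,20)],key=lambda a:-a[0][0])
    return T,C
def rackpose():
    return np.array([0.680,0.034]),0.079
def w2r(p):
    o,y=rackpose(); d=np.array(p[:2])-o; c,s_=np.cos(y),np.sin(y)
    return np.array([c*d[0]+s_*d[1],-s_*d[0]+c*d[1]])
E
python3 - <<'E'
from h import *
s=snap('top');c=snap('scene')
T,C=fins(s,c)
for t in T: p=onz(s,t[0][0]+.0,t[0][1],.176);print('T',t,p,w2r(p))
for t in C: print('C',t, onz(c,*t[0],.176))
if len(T)==2 and len(C)==2:
    for a,b in zip(T,C): p=tri(s,a[0],c,b[0]);print(p,w2r(p[0]))
st=manip.sense();print(R.from_quat(st['tool_rot']).as_matrix().round(3))
E
```

```text
T (array([249.91525424, 179.50847458]), array([248, 173,   5,  13,  59], dtype=int32)) [0.67071291 0.10987705 0.176     ] [-0.00327007  0.07637331]
T (array([310.03225806, 173.69354839]), array([308, 168,   6,  13,  62], dtype=int32)) [ 0.68316016 -0.03830107  0.176     ] [-0.00255554 -0.07232497]
C (array([335.06382979, 303.89361702]), array([331, 300,  10,   9,  47], dtype=int32)) [0.67113711 0.11226413 0.176     ]
C (array([289.52777778, 275.66666667]), array([285, 272,   9,   8,  36], dtype=int32)) [ 0.68352365 -0.03622202  0.176     ]
(array([0.67057264, 0.11081467, 0.17424212]), np.float64(0.0016002944102336395)) [-0.00333591  0.07731908]
(array([ 0.68303135, -0.03770398,  0.17451184]), np.float64(0.0013592287883356967)) [-0.00263683 -0.07171957]
[[ 0.943 -0.     0.331]
 [-0.331 -0.     0.943]
 [ 0.    -1.    -0.   ]]
```

The fins triangulate to z≈0.174, against 0.176 given, at world (0.671, 0.111) and (0.683, −0.038). That leaves each about 24 mm short of the next hole. I'll start with the left one.

```bash
cat > go.py <<'E'
import sys
from h import *
# usage: go.py x y z yaw(of tool z axis relative to world y, CCW)  -> row units from current measured pose
x,y,z,yaw=map(float,sys.argv[1:5])
st=manip.sense();M=R.from_quat(st['tool_rot']).as_matrix()
d=M.T@(np.array([x,y,z])-st['ee_pos'])/0.025
best=None
for k in (0,np.pi):
    a=yaw+k
    zt=np.array([-np.sin(a),np.cos(a),0]);yt=np.array([0,0,-1.]);xt=np.cross(yt,zt)
    T=np.stack([xt,yt,zt],1); rv=R.from_matrix(M.T@T).as_rotvec()
    if best is None or np.linalg.norm(rv)<np.linalg.norm(best): best=rv
print('shift',d.round(2),'turn',(np.degrees(best)/8).round(2),'t',round(st['t'],2),'pos',np.round(st['ee_pos'],4),'gap',round(st['finger_gap']*94,1),'F',np.round(st['ft_force'],1),'j',np.round(st['joints'],2))
E
python3 go.py 0.671 0.111 0.27 0.082
```

```text
shift [ 23.85  -1.58 -13.91] turn [ 0.   -3.01 -0.  ] t 0.3 pos [0.2237 0.6367 0.2302] gap 93.9 F [ 0.1  0.1 -0.9] j [-1.38  0.43  0.07  1.61 -0.03  1.11 -0.07]
```

Call:
servo_tool:
  commands:
    - {"x": 0,"y": -1.6,"z": 0,"claw": 44}
    - {"x": 24,"y": -1.6,"z": -13.9,"wy": -3,"claw": 44}
    - {"x": 23.85,"y": -1.6,"z": -13.9,"wy": -3,"claw": 44}
    - {"x": 23.85,"y": -1.6,"z": -13.9,"wy": -3,"claw": 44}
    - {"x": 23.85,"y": -1.6,"z": -13.9,"wy": -3,"claw": 44}
    - {"x": 23.85,"y": -1.6,"z": -13.9,"wy": -3,"claw": 44}
    - {"x": 23.85,"y": -1.6,"z": -13.9,"wy": -3,"claw": 44}
    - {"x": 23.85,"y": -1.6,"z": -13.9,"wy": -3,"claw": 44}
    - {"x": 23.85,"y": -1.6,"z": -13.9,"wy": -3,"claw": 44}
    - {"x": 23.85,"y": -1.6,"z": -13.9,"wy": -3,"claw": 44}
    - {"x": 23.85,"y": -1.6,"z": -13.9,"wy": -3,"claw": 44}
    - {"x": 23.85,"y": -1.6,"z": -13.9,"wy": -3,"claw": 44}

```text
invalid input at $.commands[0]: expected keys x, y, z, wx, wy, wz, claw
```

Call:
servo_tool:
  commands:
    - {"claw": 44}
    - {"claw": 44}
    - {"claw": 44}
    - {"claw": 44}
    - {"claw": 44}
    - {"claw": 44}
    - {"claw": 44}
    - {"claw": 44}
    - {"claw": 44}
    - {"claw": 44}

```text
invalid input at $.commands[0]: expected keys x, y, z, wx, wy, wz, claw
```

```bash
python3 go.py 0.671 0.111 0.168 0.082
```

```text
shift [ 23.85   2.5  -13.91] turn [ 0.   -3.01 -0.  ] t 0.3 pos [0.2237 0.6367 0.2302] gap 93.9 F [ 0.1  0.1 -0.9] j [-1.38  0.43  0.07  1.61 -0.03  1.11 -0.07]
```

Call:
servo_tool:
  commands:
    - {"x": 0,"y": -1.6,"z": 0,"wx": 0,"wy": 0,"wz": 0,"claw": 44}
    - {"x": 23.85,"y": -1.6,"z": -13.9,"wx": 0,"wy": -3,"wz": 0,"claw": 44}
    - {"x": 23.85,"y": -1.6,"z": -13.9,"wx": 0,"wy": -3,"wz": 0,"claw": 44}
    - {"x": 23.85,"y": -1.6,"z": -13.9,"wx": 0,"wy": -3,"wz": 0,"claw": 44}
    - {"x": 23.85,"y": -1.6,"z": -13.9,"wx": 0,"wy": -3,"wz": 0,"claw": 44}
    - {"x": 23.85,"y": -1.6,"z": -13.9,"wx": 0,"wy": -3,"wz": 0,"claw": 44}
    - {"x": 23.85,"y": -1.6,"z": -13.9,"wx": 0,"wy": -3,"wz": 0,"claw": 44}
    - {"x": 23.85,"y": -1.6,"z": -13.9,"wx": 0,"wy": -3,"wz": 0,"claw": 44}
    - {"x": 23.85,"y": -1.6,"z": -13.9,"wx": 0,"wy": -3,"wz": 0,"claw": 44}
    - {"x": 23.85,"y": -1.6,"z": -13.9,"wx": 0,"wy": -3,"wz": 0,"claw": 44}
    - {"x": 23.85,"y": -1.6,"z": -13.9,"wx": 0,"wy": -3,"wz": 0,"claw": 44}
    - {"x": 23.85,"y": -1.6,"z": -13.9,"wx": 0,"wy": -3,"wz": 0,"claw": 44}

```text
t: 1.5
ee_pos: [0.5809, 0.2167, 0.2707]
tool_rot: [-0.706, -0.029, 0.029, 0.707]
ft_force: [0.1, 1.0, -0.8]
finger_gap: 0.47
```

```bash
python3 go.py 0.671 0.111 0.27 0.082
```

```text
shift [ 3.25  0.03 -4.51] turn [-0.   -0.01  0.  ] t 1.5 pos [0.5809 0.2167 0.2707] gap 44.1 F [ 0.1  1.  -0.8] j [-0.66  0.31  0.25  1.7  -0.08  1.14  1.27]
```

Call:
servo_tool:
  commands:
    - {"x": 3.25,"y": 0,"z": -4.5,"wx": 0,"wy": 0,"wz": 0,"claw": 44}
    - {"x": 3.25,"y": 0,"z": -4.5,"wx": 0,"wy": 0,"wz": 0,"claw": 44}
    - {"x": 3.25,"y": 0,"z": -4.5,"wx": 0,"wy": 0,"wz": 0,"claw": 44}
    - {"x": 3.25,"y": 0,"z": -4.5,"wx": 0,"wy": 0,"wz": 0,"claw": 44}
    - {"x": 3.25,"y": 0,"z": -4.5,"wx": 0,"wy": 0,"wz": 0,"claw": 44}
    - {"x": 3.25,"y": 0,"z": -4.5,"wx": 0,"wy": 0,"wz": 0,"claw": 44}

```text
t: 2.1
ee_pos: [0.6695, 0.1141, 0.2703]
tool_rot: [-0.706, -0.029, 0.029, 0.707]
ft_force: [-0.3, -0.1, 0.5]
finger_gap: 0.465
```

```bash
python3 go.py 0.671 0.111 0.168 0.082;python3 -c "
from h import *
s=snap('scene','a1.png')
print(proj(s,manip.sense()['ee_pos']))"
```

```text
shift [ 0.05  4.09 -0.13] turn [-0.  0. -0.] t 2.1 pos [0.6695 0.1141 0.2703] gap 43.8 F [-0.3 -0.1  0.5] j [-0.47  0.41  0.29  1.56 -0.13  1.19  1.49]
[337.96205537 279.57066473]
```

View pics/a1.png

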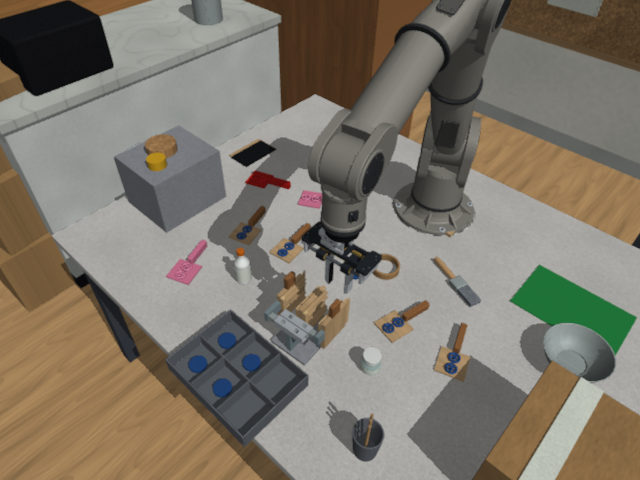

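The image shows the jaws above the left fin at about (338,280), and the gripper body's long side lies along the jaw axis. I'll descend and grip softly.

Call:
servo_tool:
  commands:
    - {"x": 0,"y": 2,"z": -0.1,"wx": 0,"wy": 0,"wz": 0,"claw": 44}
    - {"x": 0,"y": 3,"z": -0.1,"wx": 0,"wy": 0,"wz": 0,"claw": 44}
    - {"x": 0,"y": 4.1,"z": -0.1,"wx": 0,"wy": 0,"wz": 0,"claw": 44}
    - {"x": 0,"y": 4.1,"z": -0.1,"wx": 0,"wy": 0,"wz": 0,"claw": 44}
    - {"x": 0,"y": 4.1,"z": -0.1,"wx": 0,"wy": 0,"wz": 0,"claw": 5}
    - {"x": 0,"y": 4.1,"z": -0.1,"wx": 0,"wy": 0,"wz": 0,"claw": 5}
    - {"x": 0,"y": 4.1,"z": -0.1,"wx": 0,"wy": 0,"wz": 0,"claw": 5}
    - {"x": 0,"y": 4.1,"z": -0.1,"wx": 0,"wy": 0,"wz": 0,"claw": 5}
    - {"x": 0,"y": 4.1,"z": -0.1,"wx": 0,"wy": 0,"wz": 0,"claw": 5}
  grip_force: 15

```text
t: 3.05
ee_pos: [0.6706, 0.1104, 0.169]
tool_rot: [-0.706, -0.029, 0.028, 0.707]
ft_force: [-1.4, 0.2, 7.3]
finger_gap: 0.147
```

```bash
python3 go.py 0.671 0.111 0.168 0.082
```

```text
shift [0.02 0.04 0.02] turn [-0.   -0.01  0.01] t 3.05 pos [0.6706 0.1104 0.169 ] gap 13.8 F [-1.4  0.2  7.3] j [-0.45  0.5   0.27  1.66 -0.15  1.    1.52]
```

Call:
servo_tool:
  commands:
    - {"x": 0,"y": 0,"z": 0.08,"wx": 0,"wy": 0,"wz": 0,"claw": 5}
    - {"x": 0,"y": 0,"z": 0.16,"wx": 0,"wy": 0,"wz": 0,"claw": 5}
    - {"x": 0,"y": 0,"z": 0.24,"wx": 0,"wy": 0,"wz": 0,"claw": 5}
    - {"x": 0,"y": 0,"z": 0.32,"wx": 0,"wy": 0,"wz": 0,"claw": 5}
    - {"x": 0,"y": 0,"z": 0.4,"wx": 0,"wy": 0,"wz": 0,"claw": 5}
    - {"x": 0,"y": 0,"z": 0.48,"wx": 0,"wy": 0,"wz": 0,"claw": 5}
    - {"x": 0,"y": 0,"z": 0.56,"wx": 0,"wy": 0,"wz": 0,"claw": 5}
    - {"x": 0,"y": 0,"z": 0.6,"wx": 0,"wy": 0,"wz": 0,"claw": 5}

```text
t: 3.85
ee_pos: [0.6695, 0.1243, 0.1691]
tool_rot: [0.707, 0.029, -0.028, -0.706]
ft_force: [-1.1, -5.6, 6.7]
finger_gap: 0.15
```

```bash
python3 go.py 0.671 0.111 0.168 0.082
```

```text
shift [ 0.02  0.04 -0.54] turn [ 0.01 -0.01  0.01] t 3.85 pos [0.6695 0.1243 0.1691] gap 14.1 F [-1.1 -5.6  6.7] j [-0.47  0.5   0.27  1.66 -0.15  1.    1.5 ]
```

Moving at 5.6 N. I'll continue slowly, 1 mm per row.

Call:
servo_tool:
  commands:
    - {"x": 0,"y": 0,"z": 0.04,"wx": 0,"wy": 0,"wz": 0,"claw": 5}
    - {"x": 0,"y": 0,"z": 0.08,"wx": 0,"wy": 0,"wz": 0,"claw": 5}
    - {"x": 0,"y": 0,"z": 0.12,"wx": 0,"wy": 0,"wz": 0,"claw": 5}
    - {"x": 0,"y": 0,"z": 0.16,"wx": 0,"wy": 0,"wz": 0,"claw": 5}
    - {"x": 0,"y": 0,"z": 0.2,"wx": 0,"wy": 0,"wz": 0,"claw": 5}

```text
t: 4.35
ee_pos: [0.6691, 0.1292, 0.169]
tool_rot: [0.707, 0.029, -0.028, -0.706]
ft_force: [-0.9, -4.3, 8.0]
finger_gap: 0.146
```

Call:
servo_tool:
  commands:
    - {"x": 0,"y": 0,"z": 0.04,"wx": 0,"wy": 0,"wz": 0,"claw": 5}
    - {"x": 0,"y": 0,"z": 0.08,"wx": 0,"wy": 0,"wz": 0,"claw": 5}

```text
t: 4.55
ee_pos: [0.6689, 0.1311, 0.169]
tool_rot: [0.707, 0.029, -0.028, -0.706]
ft_force: [-1.2, -5.3, 7.6]
finger_gap: 0.147
```

Call:
servo_tool:
  commands:
    - {"x": 0,"y": 0,"z": 0.04,"wx": 0,"wy": 0,"wz": 0,"claw": 5}
    - {"x": 0,"y": 0,"z": 0.08,"wx": 0,"wy": 0,"wz": 0,"claw": 5}

```text
t: 4.75
ee_pos: [0.6688, 0.1332, 0.1691]
tool_rot: [0.707, 0.029, -0.028, -0.706]
ft_force: [-2.1, -2.8, 5.7]
finger_gap: 0.148
```

Call:
servo_tool:
  commands:
    - {"x": 0,"y": 0,"z": 0.04,"wx": 0,"wy": 0,"wz": 0,"claw": 5}
    - {"x": 0,"y": 0,"z": 0.08,"wx": 0,"wy": 0,"wz": 0,"claw": 5}

```text
t: 4.95
ee_pos: [0.6686, 0.1356, 0.169]
tool_rot: [0.707, 0.029, -0.028, -0.706]
ft_force: [-1.0, -7.1, 7.9]
finger_gap: 0.145
```

```bash
python3 -c "
from h import *
for n in ('top','scene'):
    s=snap(n,n+'1.png')
import cv2
t=cv2.imread('pics/top1.png');s=cv2.imread('pics/scene1.png')
cv2.imwrite('pics/c1.png',np.hstack([cv2.resize(t[138:218,240:320],(400,400)),cv2.resize(s[265:365,260:360],(400,400))]))
print(w2r(manip.sense()['ee_pos']))
"
```

```text
[-0.00336926  0.10221363]
```

View pics/c1.png

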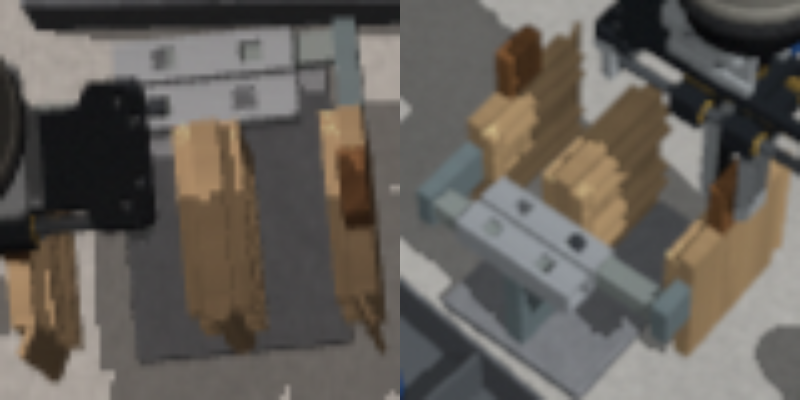

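Call:
servo_tool:
  commands:
    - {"x": 0,"y": 0,"z": 0.04,"wx": 0,"wy": 0,"wz": 0,"claw": 5}

```text
t: 5.15
ee_pos: [0.6686, 0.1357, 0.169]
tool_rot: [0.707, 0.029, -0.028, -0.706]
ft_force: [-1.4, -9.1, 8.1]
finger_gap: 0.153
```

Call:
servo_tool:
  commands:
    - {"x": 0,"y": 0,"z": 0.04,"wx": 0,"wy": 0,"wz": 0,"claw": 5}

```text
t: 5.25
ee_pos: [0.6686, 0.1358, 0.169]
tool_rot: [0.707, 0.028, -0.028, -0.706]
ft_force: [-0.2, -11.5, 7.9]
finger_gap: 0.15
```

Call:
servo_tool:
  commands:
    - {"x": 0,"y": 0,"z": 0.04,"wx": 0,"wy": 0,"wz": 0,"claw": 5}

```text
t: 5.35
ee_pos: [0.6686, 0.136, 0.169]
tool_rot: [0.708, 0.028, -0.027, -0.705]
ft_force: [-1.3, -16.3, 9.1]
finger_gap: 0.149
```

It has hit a hard stop at 16 N without moving. I'll test the lock inwards gently.

Call:
servo_tool:
  commands:
    - {"x": 0,"y": 0,"z": -0.12,"wx": 0,"wy": 0,"wz": 0,"claw": 5}
    - {"x": 0,"y": 0,"z": -0.16,"wx": 0,"wy": 0,"wz": 0,"claw": 5}
    - {"x": 0,"y": 0,"z": -0.2,"wx": 0,"wy": 0,"wz": 0,"claw": 5}

```text
t: 5.65
ee_pos: [0.6687, 0.1347, 0.169]
tool_rot: [-0.706, -0.029, 0.028, 0.707]
ft_force: [-0.5, 2.4, 6.6]
finger_gap: 0.148
```

Call:
servo_tool:
  commands:
    - {"x": 0,"y": 0,"z": -0.04,"wx": 0,"wy": 0,"wz": 0,"claw": 5}

```text
t: 5.75
ee_pos: [0.6687, 0.1338, 0.169]
tool_rot: [-0.706, -0.029, 0.028, 0.707]
ft_force: [-1.6, 1.4, 6.6]
finger_gap: 0.146
```

Call:
servo_tool:
  commands:
    - {"x": 0,"y": 0,"z": -0.04,"wx": 0,"wy": 0,"wz": 0,"claw": 5}

```text
t: 5.85
ee_pos: [0.6688, 0.1333, 0.169]
tool_rot: [-0.706, -0.029, 0.028, 0.707]
ft_force: [-1.3, 6.4, 5.9]
finger_gap: 0.146
```

Call:
servo_tool:
  commands:
    - {"x": 0,"y": 0,"z": -0.04,"wx": 0,"wy": 0,"wz": 0,"claw": 5}

```text
t: 5.95
ee_pos: [0.6688, 0.1332, 0.169]
tool_rot: [-0.706, -0.03, 0.029, 0.707]
ft_force: [-2.5, 10.0, 5.4]
finger_gap: 0.151
```

Locked both ways with about 2.6 mm of play. I'll release and go to the right fin.

Call:
servo_tool:
  commands:
    - {"x": 0,"y": 0,"z": 0.12,"wx": 0,"wy": 0,"wz": 0,"claw": 5}
    - {"x": 0,"y": 0,"z": 0.12,"wx": 0,"wy": 0,"wz": 0,"claw": 40}
    - {"x": 0,"y": 0,"z": 0.12,"wx": 0,"wy": 0,"wz": 0,"claw": 40}
    - {"x": 0,"y": 0,"z": 0.12,"wx": 0,"wy": 0,"wz": 0,"claw": 40}
    - {"x": 0,"y": -2,"z": 0.12,"wx": 0,"wy": 0,"wz": 0,"claw": 40}
    - {"x": 0,"y": -4,"z": 0.12,"wx": 0,"wy": 0,"wz": 0,"claw": 40}
    - {"x": 0,"y": -4,"z": -6,"wx": 0,"wy": 0,"wz": 0,"claw": 40}
    - {"x": 0,"y": -4,"z": -6.9,"wx": 0,"wy": 0,"wz": 0,"claw": 40}
    - {"x": 0,"y": -4,"z": -6.9,"wx": 0,"wy": 0,"wz": 0,"claw": 40}
    - {"x": 0,"y": -4,"z": -6.9,"wx": 0,"wy": 0,"wz": 0,"claw": 40}
    - {"x": 0,"y": -4,"z": -6.9,"wx": 0,"wy": 0,"wz": 0,"claw": 40}
    - {"x": 0,"y": -4,"z": -6.9,"wx": 0,"wy": 0,"wz": 0,"claw": 40}

```text
t: 7.15
ee_pos: [0.6824, -0.041, 0.2678]
tool_rot: [-0.706, -0.028, 0.028, 0.707]
ft_force: [0.5, 1.3, 0.3]
finger_gap: 0.425
```

```bash
python3 go.py 0.683 -0.038 0.168 0.082
```

```text
shift [0.04 3.99 0.12] turn [-0.   -0.02 -0.  ] t 7.15 pos [ 0.6824 -0.041   0.2678] gap 39.9 F [0.5 1.3 0.3] j [-0.28  0.43  0.34  1.56 -0.15  1.19  1.74]
```

Call:
servo_tool:
  commands:
    - {"x": 0,"y": 2,"z": 0.12,"wx": 0,"wy": 0,"wz": 0,"claw": 40}
    - {"x": 0,"y": 3,"z": 0.12,"wx": 0,"wy": 0,"wz": 0,"claw": 40}
    - {"x": 0,"y": 4,"z": 0.12,"wx": 0,"wy": 0,"wz": 0,"claw": 40}
    - {"x": 0,"y": 4,"z": 0.12,"wx": 0,"wy": 0,"wz": 0,"claw": 40}
    - {"x": 0,"y": 4,"z": 0.12,"wx": 0,"wy": 0,"wz": 0,"claw": 5}
    - {"x": 0,"y": 4,"z": 0.12,"wx": 0,"wy": 0,"wz": 0,"claw": 5}
    - {"x": 0,"y": 4,"z": 0.12,"wx": 0,"wy": 0,"wz": 0,"claw": 5}
    - {"x": 0,"y": 4,"z": 0.12,"wx": 0,"wy": 0,"wz": 0,"claw": 5}
    - {"x": 0,"y": 4,"z": 0.12,"wx": 0,"wy": 0,"wz": 0,"claw": 5}

```text
t: 8.05
ee_pos: [0.6829, -0.0378, 0.1693]
tool_rot: [0.707, 0.029, -0.028, -0.707]
ft_force: [-1.2, -0.8, 8.3]
finger_gap: 0.147
```

Call:
servo_tool:
  commands:
    - {"x": 0,"y": 0,"z": -0.08,"wx": 0,"wy": 0,"wz": 0,"claw": 5}
    - {"x": 0,"y": 0,"z": -0.16,"wx": 0,"wy": 0,"wz": 0,"claw": 5}
    - {"x": 0,"y": 0,"z": -0.24,"wx": 0,"wy": 0,"wz": 0,"claw": 5}
    - {"x": 0,"y": 0,"z": -0.32,"wx": 0,"wy": 0,"wz": 0,"claw": 5}
    - {"x": 0,"y": 0,"z": -0.4,"wx": 0,"wy": 0,"wz": 0,"claw": 5}
    - {"x": 0,"y": 0,"z": -0.48,"wx": 0,"wy": 0,"wz": 0,"claw": 5}
    - {"x": 0,"y": 0,"z": -0.56,"wx": 0,"wy": 0,"wz": 0,"claw": 5}
    - {"x": 0,"y": 0,"z": -0.6,"wx": 0,"wy": 0,"wz": 0,"claw": 5}

```text
t: 8.85
ee_pos: [0.684, -0.0517, 0.1693]
tool_rot: [-0.706, -0.029, 0.028, 0.707]
ft_force: [-2.7, 4.2, 9.0]
finger_gap: 0.148
```

Call:
servo_tool:
  commands:
    - {"x": 0,"y": 0,"z": -0.04,"wx": 0,"wy": 0,"wz": 0,"claw": 5}
    - {"x": 0,"y": 0,"z": -0.08,"wx": 0,"wy": 0,"wz": 0,"claw": 5}
    - {"x": 0,"y": 0,"z": -0.12,"wx": 0,"wy": 0,"wz": 0,"claw": 5}

```text
t: 9.15
ee_pos: [0.6843, -0.0545, 0.1693]
tool_rot: [-0.706, -0.03, 0.028, 0.707]
ft_force: [-1.3, 5.5, 9.9]
finger_gap: 0.149
```

Call:
servo_tool:
  commands:
    - {"x": 0,"y": 0,"z": -0.04,"wx": 0,"wy": 0,"wz": 0,"claw": 5}
    - {"x": 0,"y": 0,"z": -0.08,"wx": 0,"wy": 0,"wz": 0,"claw": 5}

```text
t: 9.35
ee_pos: [0.6844, -0.0565, 0.1693]
tool_rot: [-0.706, -0.03, 0.028, 0.707]
ft_force: [-0.6, 2.8, 2.6]
finger_gap: 0.152
```

Call:
servo_tool:
  commands:
    - {"x": 0,"y": 0,"z": -0.04,"wx": 0,"wy": 0,"wz": 0,"claw": 5}
    - {"x": 0,"y": 0,"z": -0.08,"wx": 0,"wy": 0,"wz": 0,"claw": 5}

```text
t: 9.55
ee_pos: [0.6843, -0.0591, 0.1685]
tool_rot: [-0.706, -0.029, 0.029, 0.707]
ft_force: [-0.0, 2.2, 2.1]
finger_gap: 0.201
```

The gap rose to 19 mm, so the grip slackened. I'll let it re-close.

Call:
servo_tool:
  commands:
    - {"x": 0,"y": 0,"z": 0,"wx": 0,"wy": 0,"wz": 0,"claw": 5}
    - {"x": 0,"y": 0,"z": 0,"wx": 0,"wy": 0,"wz": 0,"claw": 5}
    - {"x": 0,"y": 0,"z": 0,"wx": 0,"wy": 0,"wz": 0,"claw": 5}
    - {"x": 0,"y": 0,"z": 0,"wx": 0,"wy": 0,"wz": 0,"claw": 5}

```text
t: 9.95
ee_pos: [0.6843, -0.0594, 0.1684]
tool_rot: [-0.706, -0.029, 0.028, 0.707]
ft_force: [0.6, 3.5, 5.5]
finger_gap: 0.15
```

Call:
servo_tool:
  commands:
    - {"x": 0,"y": 0,"z": -0.04,"wx": 0,"wy": 0,"wz": 0,"claw": 5}
    - {"x": 0,"y": 0,"z": -0.08,"wx": 0,"wy": 0,"wz": 0,"claw": 5}

```text
t: 10.15
ee_pos: [0.6844, -0.0611, 0.1684]
tool_rot: [-0.706, -0.029, 0.029, 0.707]
ft_force: [-0.8, 4.7, 6.8]
finger_gap: 0.149
```

Call:
servo_tool:
  commands:
    - {"x": 0,"y": 0,"z": -0.04,"wx": 0,"wy": 0,"wz": 0,"claw": 5}

```text
t: 10.25
ee_pos: [0.6845, -0.0623, 0.1684]
tool_rot: [-0.706, -0.029, 0.029, 0.707]
ft_force: [-0.1, 2.2, 6.0]
finger_gap: 0.144
```

```bash
python3 go.py 0.683 -0.038 0.168 0.082
```

```text
shift [0.02 0.01 0.98] turn [-0.   -0.01  0.  ] t 10.25 pos [ 0.6845 -0.0623  0.1684] gap 13.6 F [-0.1  2.2  6. ] j [-0.23  0.52  0.32  1.65 -0.18  1.01  1.8 ]
```

Call:
servo_tool:
  commands:
    - {"x": 0,"y": 0,"z": -0.04,"wx": 0,"wy": 0,"wz": 0,"claw": 5}

```text
t: 10.35
ee_pos: [0.6846, -0.0636, 0.1684]
tool_rot: [0.707, 0.029, -0.028, -0.706]
ft_force: [0.1, 1.8, 5.1]
finger_gap: 0.148
```

Call:
servo_tool:
  commands:
    - {"x": 0,"y": 0,"z": -0.04,"wx": 0,"wy": 0,"wz": 0,"claw": 5}

```text
t: 10.45
ee_pos: [0.6846, -0.0641, 0.1683]
tool_rot: [-0.706, -0.029, 0.029, 0.707]
ft_force: [-0.3, 7.4, 7.1]
finger_gap: 0.148
```

Call:
servo_tool:
  commands:
    - {"x": 0,"y": 0,"z": -0.04,"wx": 0,"wy": 0,"wz": 0,"claw": 5}

```text
t: 10.55
ee_pos: [0.6847, -0.0643, 0.1683]
tool_rot: [-0.706, -0.029, 0.029, 0.707]
ft_force: [-2.7, 11.2, 8.3]
finger_gap: 0.148
```

Hard stop reached. I'll test inwards.

Call:
servo_tool:
  commands:
    - {"x": 0,"y": 0,"z": 0.08,"wx": 0,"wy": 0,"wz": 0,"claw": 5}
    - {"x": 0,"y": 0,"z": 0.12,"wx": 0,"wy": 0,"wz": 0,"claw": 5}
    - {"x": 0,"y": 0,"z": 0.16,"wx": 0,"wy": 0,"wz": 0,"claw": 5}

```text
t: 10.85
ee_pos: [0.6845, -0.0624, 0.1684]
tool_rot: [0.707, 0.029, -0.028, -0.706]
ft_force: [2.2, -1.3, 5.0]
finger_gap: 0.149
```

Call:
servo_tool:
  commands:
    - {"x": 0,"y": 0,"z": 0.04,"wx": 0,"wy": 0,"wz": 0,"claw": 5}

```text
t: 10.95
ee_pos: [0.6844, -0.0617, 0.1684]
tool_rot: [0.707, 0.029, -0.028, -0.706]
ft_force: [3.8, -7.1, 4.1]
finger_gap: 0.149
```

Call:
servo_tool:
  commands:
    - {"x": 0,"y": 0,"z": 0.04,"wx": 0,"wy": 0,"wz": 0,"claw": 5}

```text
t: 11.05
ee_pos: [0.6844, -0.0617, 0.1684]
tool_rot: [0.707, 0.029, -0.028, -0.706]
ft_force: [4.1, -9.7, 4.3]
finger_gap: 0.147
```

Call:
servo_tool:
  commands:
    - {"x": 0,"y": 0,"z": 0.04,"wx": 0,"wy": 0,"wz": 0,"claw": 5}

```text
t: 11.15
ee_pos: [0.6844, -0.0615, 0.1683]
tool_rot: [0.708, 0.028, -0.027, -0.705]
ft_force: [4.9, -12.7, 1.6]
finger_gap: 0.146
```

Both cheeks are locked. I'll release, rise and swing aside to look.

Call:
servo_tool:
  commands:
    - {"x": 0,"y": 0,"z": -0.15,"wx": 0,"wy": 0,"wz": 0,"claw": 5}
    - {"x": 0,"y": 0,"z": -0.15,"wx": 0,"wy": 0,"wz": 0,"claw": 40}
    - {"x": 0,"y": 0,"z": -0.15,"wx": 0,"wy": 0,"wz": 0,"claw": 40}
    - {"x": 0,"y": 0,"z": -0.15,"wx": 0,"wy": 0,"wz": 0,"claw": 40}
    - {"x": 0,"y": -2,"z": -0.15,"wx": 0,"wy": 0,"wz": 0,"claw": 40}
    - {"x": 0,"y": -4,"z": -0.15,"wx": 0,"wy": 0,"wz": 0,"claw": 40}
    - {"x": -5,"y": -6,"z": 7,"wx": 0,"wy": 0,"wz": 0,"claw": 40}
    - {"x": -10,"y": -6,"z": 19,"wx": 0,"wy": 0,"wz": 0,"claw": 40}
    - {"x": -10,"y": -6,"z": 19,"wx": 0,"wy": 0,"wz": 0,"claw": 40}
    - {"x": -10,"y": -6,"z": 19,"wx": 0,"wy": 0,"wz": 0,"claw": 40}
    - {"x": -10,"y": -6,"z": 19,"wx": 0,"wy": 0,"wz": 0,"claw": 40}
    - {"x": -10,"y": -6,"z": 19,"wx": 0,"wy": 0,"wz": 0,"claw": 40}

```text
t: 12.35
ee_pos: [0.5215, 0.1893, 0.299]
tool_rot: [0.707, 0.029, -0.029, -0.707]
ft_force: [0.5, 0.6, 0.1]
finger_gap: 0.428
```

Call:
servo_tool:
  commands:
    - {"x": -4,"y": 0,"z": 9,"wx": 0,"wy": 0,"wz": 0,"claw": 40}
    - {"x": -4,"y": 0,"z": 9,"wx": 0,"wy": 0,"wz": 0,"claw": 40}
    - {"x": -4,"y": 0,"z": 9,"wx": 0,"wy": 0,"wz": 0,"claw": 40}
    - {"x": -4,"y": 0,"z": 9,"wx": 0,"wy": 0,"wz": 0,"claw": 40}
    - {"x": -4,"y": 0,"z": 9,"wx": 0,"wy": 0,"wz": 0,"claw": 40}
    - {"x": -4,"y": 0,"z": 9,"wx": 0,"wy": 0,"wz": 0,"claw": 40}

```text
t: 12.95
ee_pos: [0.4006, 0.4096, 0.2984]
tool_rot: [-0.706, -0.031, 0.032, 0.707]
ft_force: [0.7, 0.0, 0.4]
finger_gap: 0.427
```

```bash
python3 -c "
from h import *
for n in ('top','scene'):
    s=snap(n,n+'2.png')
import cv2
t=cv2.imread('pics/top2.png');s=cv2.imread('pics/scene2.png')
cv2.imwrite('pics/tt2.png',t)
cv2.imwrite('pics/c2.png',np.hstack([cv2.resize(t[138:218,240:320],(400,400)),cv2.resize(s[265:365,260:360],(400,400))]))
print(manip.sense()['ee_pos'])
"
```

```text
[0.40433802 0.40457654 0.29845193]
```

View pics/c2.png

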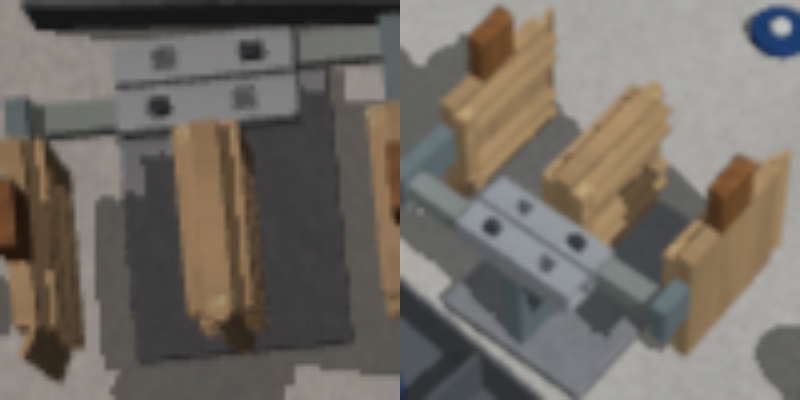

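View pics/top2.png

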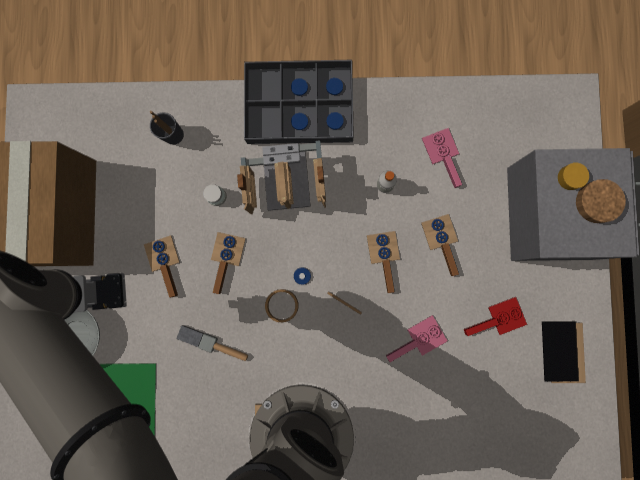

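Both outer holes are now filled, so the buttons are up, and the bays are wide. Four boards are still at (163,250), (229,247), (383,247) and (440,232). Now I'll measure the fins and the boards.

```bash
cat >> h.py <<'E'
def boards(s,c,dbg=False):
    """from top view: plate contour (wood+wheels) at z .005; handle centroid at .026; returns list"""
    H,S,V=finsmask(s['color'])
    wood=(H>=9)&(H<=22)&(S>85)&(V>90)&(V<230)
    blue=(H>100)&(H<125)&(S>110)
    Hc,Sc,Vc=finsmask(c['color'])
    bluec=(Hc>100)&(Hc<125)&(Sc>110)
    bw=[x for x in comps(blue,15) if 215<x[0][1]<330]
    bc=[x[0] for x in comps(bluec,8)]
    res=[]
    W=[x[0] for x in bw]
    if dbg: print('blue',np.round(W,1).tolist())
    return W,bc,wood|blue
E
python3 - <<'E'
from h import *
s=snap('top');c=snap('scene')
T,C=fins(s,c)
for t in T: p=onz(s,t[0][0],t[0][1],.176);print('T',t,p.round(4))
for t in C: print('C',t, onz(c,*t[0],.176).round(4))
W,bc,m=boards(s,c,True)
print(np.round(bc,1).tolist())
H,S,V=finsmask(s['color'])
hm=(H<16)&(S>130)&(V>60); wd=(H>=13)&(H<=22)&(S>75)&(S<130)&(V>105)
for n,mm,z in(('plate',wd|((H>100)&(H<125)&(S>90)),.005),('hand',hm,.026)):
    for x in comps(mm,60):
        if 210<x[0][1]<310 and 120<x[0][0]<490:
            ct=cv2.findContours(x[2].astype(np.uint8),0,1)[0][0]
            r=cv2.minAreaRect(ct)
            b=cv2.boxPoints(r); P=[onz(s,*q,z)[:2] for q in b]
            print(n,x[0].round(1),x[1].tolist(),'rect',np.round(r[0],1),np.round(r[1],1),round(r[2],1),'ctr',onz(s,*r[0],z)[:2].round(4),'sides',[round(float(np.linalg.norm(P[i]-P[i-1])),4) for i in range(2)])
E
```

```text
T (array([239.89473684, 180.73684211]), array([238, 175,   5,  12,  57], dtype=int32)) [0.668  0.1346 0.176 ]
T (array([319.79032258, 172.70967742]), array([317, 167,   6,  13,  62], dtype=int32)) [ 0.6853 -0.0623  0.176 ]
C (array([343.23214286, 309.30357143]), array([338, 305,  10,  10,  56], dtype=int32)) [0.6699 0.1381 0.176 ]
C (array([283.25      , 272.14583333]), array([278, 268,  10,  11,  48], dtype=int32)) [ 0.6862 -0.057   0.176 ]
blue [[437.0, 224.8], [441.9, 238.1], [381.9, 240.0], [228.8, 241.9], [158.0, 246.1], [384.0, 252.8], [227.5, 254.1], [222.1, 254.9], [162.1, 258.2], [301.7, 275.6]]
[[243.9, 232.1], [289.0, 245.5], [282.3, 252.2], [354.4, 273.0], [397.6, 321.7], [388.0, 327.5], [226.8, 340.3], [453.9, 357.2], [251.2, 362.2], [197.5, 363.8], [450.5, 367.8], [222.0, 387.6]]
plate [448.4 228.6] [435, 214, 23, 30, 260] rect [446.2 229.4] [28.8 13.9] 71.6 ctr [ 0.558  -0.4047] sides [0.0795, 0.0387]
plate [433.6 233.4] [422, 219, 26, 31, 452] rect [435.3 232.8] [28.8 20.2] 71.6 ctr [ 0.5492 -0.3745] sides [0.0795, 0.0562]
plate [392.5 245.4] [380, 231, 20, 30, 252] r
[... 481 characters left out ...]
16, 31, 271] rect [159.5 256. ] [30. 15.] 90.0 ctr [0.4932 0.392 ] sides [0.0836, 0.0421]
plate [301.9 275.6] [294, 268, 17, 16, 184] rect [302.  275.5] [15. 16.] 90.0 ctr [ 0.435  -0.0049] sides [0.0413, 0.0443]
hand [449.3 259.3] [441, 243, 17, 33, 248] rect [449.4 259.2] [32.3  7.6] 71.6 ctr [ 0.4749 -0.4066] sides [0.0869, 0.0207]
hand [388.  275.9] [383, 260, 11, 33, 216] rect [388.  275.9] [32.1  6.6] 80.5 ctr [ 0.4314 -0.2396] sides [0.0865, 0.0179]
hand [219.1 277. ] [213, 261, 13, 33, 189] rect [219. 277.] [ 5.8 32. ] 14.0 ctr [0.4331 0.2201] sides [0.016, 0.0867]
hand [167.2 280.6] [160, 265, 15, 32, 188] rect [167.1 280.6] [32.3  5.8] 72.2 ctr [0.4247 0.3622] sides [0.0885, 0.016]
```

```bash
sed -i 's/return np.array(\[0.680,0.034\]),0.079/return np.array([0.680,0.0361]),0.084/' h.py
python3 - <<'E'
from h import *
s=snap('top');c=snap('scene')
print(tri(s,(228.8,241.9),c,(388,327.5)),tri(s,(227.5,254.1),c,(397.6,321.7)))
H,S,V=finsmask(c['color'])
hm=(H<17)&(S>130)&(V>95)
for x in comps(hm,30): print(x[0].round(1),x[1].tolist())
c2=cv2.resize(c['color'][295:345,365:435,::-1],None,fx=10,fy=10,interpolation=cv2.INTER_NEAREST)
cv2.imwrite('pics/hb.png',c2)
t2=cv2.resize(s['color'][225:300,200:255,::-1],None,fx=8,fy=8,interpolation=cv2.INTER_NEAREST)
cv2.imwrite('pics/hbt.png',t2)
E
```

```text
(array([0.53016237, 0.19715411, 0.01004349]), np.float64(0.0006843897026523124)) (array([0.49524686, 0.20279181, 0.00760566]), np.float64(0.003470630987969853))
[21.6  5.6] [0, 0, 64, 18, 607]
[106.3   4.7] [71, 0, 78, 16, 631]
[397.1  62.2] [368, 0, 63, 138, 6092]
[265.9 180.2] [246, 171, 44, 18, 425]
[256.5 215.3] [249, 207, 16, 18, 119]
[300.8 232.8] [292, 224, 18, 20, 149]
[239.9 251.7] [237, 248, 7, 8, 49]
[283.3 275. ] [278, 268, 10, 17, 101]
[415.7 310.2] [403, 301, 26, 20, 199]
[343.3 311.9] [338, 305, 11, 17, 101]
[460.1 336.3] [455, 324, 12, 26, 143]
```

View pics/hb.png

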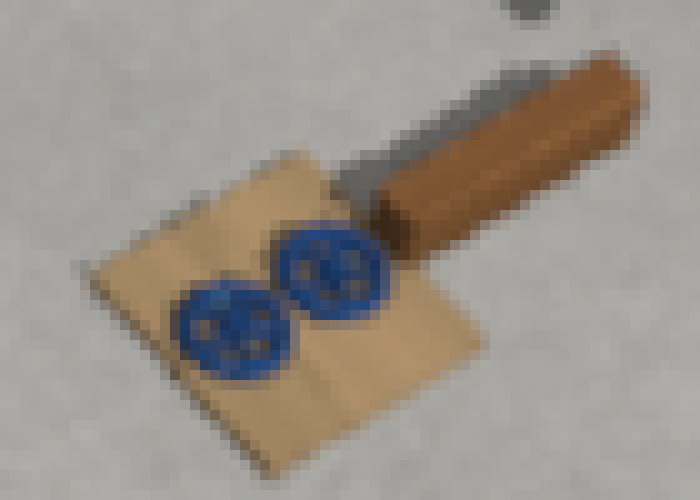

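View pics/hbt.png

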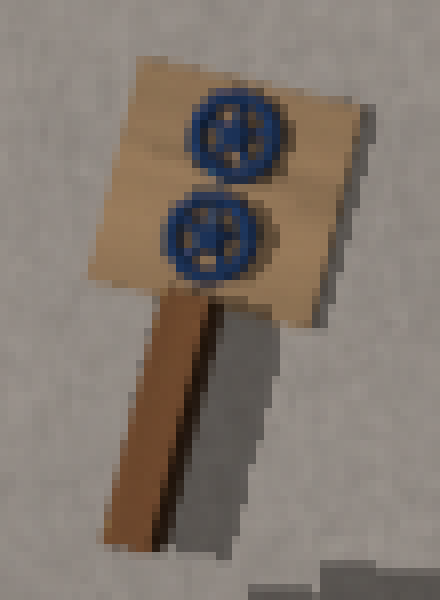

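The crops show board B at top (229,250) and scene (398,322). It is bare plywood with blue wheels and a brown handle, so it is a meant board and not a pink decoy.

```bash
python3 - <<'E'
from h import *
s=snap('top');c=snap('scene')
print(tri(s,(216.1,293.1),c,(427.2,302.2)))
# other boards: axis from wheels + handle
for w,h in (((381.9,240),(388.0,275.9)),((437,224.8),(449.4,259.2)),((158,246.1),(167.1,280.6)),((228.8,241.9),(219,277))):
    a=onz(s,*w,.013)[:2];b=onz(s,*h,.026)[:2];d=a-b;L=np.linalg.norm(d);d/=L
    print('handle',b.round(4),'yaw',round(np.arctan2(d[1],d[0]),3),'L',L.round(4),'grasp',(b+d*.011).round(4),'r',np.linalg.norm(b).round(3))
E
python3 go.py 0.4438 0.2175 0.12 -0.233
```

```text
(array([0.38871467, 0.2298061 , 0.02147493]), np.float64(0.0023971612121908427))
handle [ 0.4315 -0.2396] yaw 0.136 L 0.0996 grasp [ 0.4424 -0.2381] r 0.494
handle [ 0.4749 -0.4066] yaw 0.288 L 0.0996 grasp [ 0.4855 -0.4034] r 0.625
handle [0.4247 0.3623] yaw 0.318 L 0.1006 grasp [0.4352 0.3658] r 0.558
handle [0.4331 0.2201] yaw -0.237 L 0.0994 grasp [0.4438 0.2175] r 0.486
shift [ 0.93  7.16 -7.52] turn [-0.    2.24  0.  ] t 13.35 pos [0.4058 0.4031 0.299 ] gap 40.0 F [-0.2 -0.5  0.3] j [-0.95  0.2   0.06  1.76 -0.01  1.18  0.77]
```

Call:
servo_tool:
  commands:
    - {"x": 0.95,"y": 5,"z": -7.5,"wx": 0,"wy": 2.25,"wz": 0,"claw": 50}
    - {"x": 0.95,"y": 5,"z": -7.5,"wx": 0,"wy": 2.25,"wz": 0,"claw": 50}
    - {"x": 0.95,"y": 5,"z": -7.5,"wx": 0,"wy": 2.25,"wz": 0,"claw": 50}
    - {"x": 0.95,"y": 5,"z": -7.5,"wx": 0,"wy": 2.25,"wz": 0,"claw": 50}
    - {"x": 0.95,"y": 7.2,"z": -7.5,"wx": 0,"wy": 2.25,"wz": 0,"claw": 50}
    - {"x": 0.95,"y": 7.2,"z": -7.5,"wx": 0,"wy": 2.25,"wz": 0,"claw": 50}
    - {"x": 0.95,"y": 7.2,"z": -7.5,"wx": 0,"wy": 2.25,"wz": 0,"claw": 50}
    - {"x": 0.95,"y": 7.2,"z": -7.5,"wx": 0,"wy": 2.25,"wz": 0,"claw": 50}
  grip_force: 40

```text
t: 14.15
ee_pos: [0.4443, 0.2191, 0.1195]
tool_rot: [0.702, -0.082, 0.082, -0.702]
ft_force: [0.3, 0.4, 1.2]
finger_gap: 0.529
```

```bash
python3 go.py 0.4438 0.2175 0.029 -0.235
```

```text
shift [-0.01  3.62 -0.07] turn [0.   0.01 0.  ] t 14.15 pos [0.4443 0.2191 0.1195] gap 49.7 F [0.3 0.4 1.2] j [-0.74  0.28  0.18  2.11 -0.07  0.76  0.82]
```

Call:
servo_tool:
  commands:
    - {"x": 0,"y": 1.5,"z": 0,"wx": 0,"wy": 0,"wz": 0,"claw": 50}
    - {"x": 0,"y": 3,"z": 0,"wx": 0,"wy": 0,"wz": 0,"claw": 50}
    - {"x": 0,"y": 3.6,"z": 0,"wx": 0,"wy": 0,"wz": 0,"claw": 50}
    - {"x": 0,"y": 3.6,"z": 0,"wx": 0,"wy": 0,"wz": 0,"claw": 50}
    - {"x": 0,"y": 3.6,"z": 0,"wx": 0,"wy": 0,"wz": 0,"claw": 10}
    - {"x": 0,"y": 3.6,"z": 0,"wx": 0,"wy": 0,"wz": 0,"claw": 10}
    - {"x": 0,"y": 3.6,"z": 0,"wx": 0,"wy": 0,"wz": 0,"claw": 10}
    - {"x": 0,"y": 3.6,"z": 0,"wx": 0,"wy": 0,"wz": 0,"claw": 10}
    - {"x": 0,"y": 3.6,"z": 0,"wx": 0,"wy": 0,"wz": 0,"claw": 10}
    - {"x": 0,"y": 3.6,"z": 0,"wx": 0,"wy": 0,"wz": 0,"claw": 10}
  grip_force: 40

```text
t: 15.15
ee_pos: [0.4443, 0.2192, 0.0295]
tool_rot: [-0.702, 0.082, -0.083, 0.703]
ft_force: [-2.0, -0.7, 11.0]
finger_gap: 0.189
```

```bash
python3 go.py 0.4438 0.2175 0.13 -0.235
```

```text
shift [-0.   -4.02 -0.07] turn [-0.01  0.01  0.  ] t 15.15 pos [0.4443 0.2192 0.0295] gap 17.8 F [-2.  -0.7 11. ] j [-0.71  0.43  0.15  2.16 -0.12  0.55  0.86]
```

```bash
cat > rg.py <<'E'
# rg.py rackx racky z off [dyaw]: TCP so that the board origin (off ahead of TCP) is at rackx,racky
import sys,subprocess
from h import *
x,y,z,off=map(float,sys.argv[1:5]); o,a=rackpose()
dy=float(sys.argv[5]) if len(sys.argv)>5 else 0
X=x-off;c,s_=np.cos(a),np.sin(a)
subprocess.run(['python3','go.py']+[str(v) for v in (o[0]+c*X-s_*y,o[1]+s_*X+c*y,z,a+dy)])
st=manip.sense();p=w2r(st['ee_pos']);print('now board at rack',(p+[off,0]).round(4))
E
python3 rg.py -.14 .05 .14 .0696
```

```text
shift [ 2.28 -4.42 -5.66] turn [-0.   -2.27  0.  ] t 15.15 pos [0.4443 0.2192 0.0295] gap 17.8 F [-2.  -0.7 11. ] j [-0.71  0.43  0.15  2.16 -0.12  0.55  0.86]
this script no longer has the robotException ignored in: <_io.TextIOWrapper mode='rw' encoding='UTF-8'>
Traceback (most recent call last):
BrokenPipeError: [Errno 32] Broken pipe
```

Create rg.py:
```python
import sys
from h import *
x,y,z,off=map(float,sys.argv[1:5]); o,a=rackpose()
dy=float(sys.argv[5]) if len(sys.argv)>5 else 0
X=x-off;c,s_=np.cos(a),np.sin(a)
sys.argv=['go.py']+[str(v) for v in (o[0]+c*X-s_*y,o[1]+s_*X+c*y,z,a+dy)]
exec(open('go.py').read())
p=w2r(st['ee_pos']);print('board rack',(p+[off,0]).round(4))
```

```text
(no output)
```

Call:
servo_tool:
  commands:
    - {"x": 0,"y": -1,"z": 0,"wx": 0,"wy": 0,"wz": 0,"claw": 10}
    - {"x": 0,"y": -2,"z": 0,"wx": 0,"wy": 0,"wz": 0,"claw": 10}
    - {"x": 0,"y": -3.2,"z": 0,"wx": 0,"wy": 0,"wz": 0,"claw": 10}
    - {"x": 0,"y": -4.4,"z": 0,"wx": 0,"wy": 0,"wz": 0,"claw": 10}
    - {"x": 0.6,"y": -4.4,"z": -1.4,"wx": 0,"wy": -0.5,"wz": 0,"claw": 10}
    - {"x": 1.1,"y": -4.4,"z": -2.8,"wx": 0,"wy": -1.1,"wz": 0,"claw": 10}
    - {"x": 1.7,"y": -4.4,"z": -4.2,"wx": 0,"wy": -1.7,"wz": 0,"claw": 10}
    - {"x": 2.3,"y": -4.4,"z": -5.65,"wx": 0,"wy": -2.27,"wz": 0,"claw": 10}
    - {"x": 2.3,"y": -4.4,"z": -5.65,"wx": 0,"wy": -2.27,"wz": 0,"claw": 10}
    - {"x": 2.3,"y": -4.4,"z": -5.65,"wx": 0,"wy": -2.27,"wz": 0,"claw": 10}
  grip_force: 50

```text
t: 16.15
ee_pos: [0.4673, 0.0676, 0.139]
tool_rot: [-0.706, -0.029, 0.029, 0.707]
ft_force: [0.5, 1.3, -0.1]
finger_gap: 0.186
```

```bash
python3 rg.py -.14 .05 .0845 .0696; python3 -c "
from h import *
s=snap('scene','b1.png');t=snap('top','b1t.png')
a=cv2.imread('pics/b1.png')[210:380,220:440];b=cv2.imread('pics/b1t.png')[130:300,220:340]
cv2.imwrite('pics/b1c.png',np.hstack([cv2.resize(a,(520,402)),cv2.resize(b,(280,402))]))"
```

```text
shift [-0.01  2.18  0.03] turn [-0.   -0.02  0.  ] t 16.15 pos [0.4673 0.0676 0.139 ] gap 17.5 F [ 0.5  1.3 -0.1] j [-0.48  0.21  0.23  2.15 -0.07  0.79  1.44]
board rack [-0.1397  0.0493]
```

View pics/b1c.png

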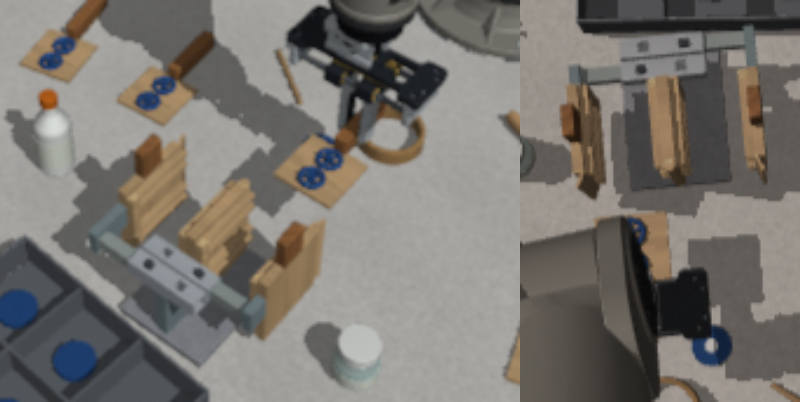

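```bash
cat > chk.py <<'E'
# predicted plate top corners for board origin (rack) and underside z, in scene picture crop
import sys
from h import *
x,y,z=map(float,sys.argv[1:4]);fn=sys.argv[4]
s=snap('scene');o,a=rackpose();c,s_=np.cos(a),np.sin(a)
P=[]
for dx,dy in((.04,.04),(.04,-.04),(-.04,-.04),(-.04,.04)):
    X,Y=x+dx,y+dy;P.append([o[0]+c*X-s_*Y,o[1]+s_*X+c*Y,z+.005])
q=proj(s,np.array(P)).T
im=s['color'][:,:,::-1].copy();k=7
u0,v0=np.maximum(q.min(0).astype(int)-18,0);u1,v1=q.max(0).astype(int)+18
im=cv2.resize(im[v0:v1,u0:u1],None,fx=k,fy=k,interpolation=cv2.INTER_NEAREST)
for p in q: cv2.drawMarker(im,tuple(((p+.5-[u0,v0])*k).astype(int).tolist()),(0,255,0),cv2.MARKER_CROSS,14,1)
cv2.imwrite('pics/'+fn,im);print(q.round(1),im.shape)
E
python3 chk.py -.1397 .0493 .1095 k1.png
```

```text
[[359.2 297.6]
 [335.2 283.4]
 [351.8 266.5]
 [375.4 279.9]] (469, 532, 3)
```

View pics/k1.png

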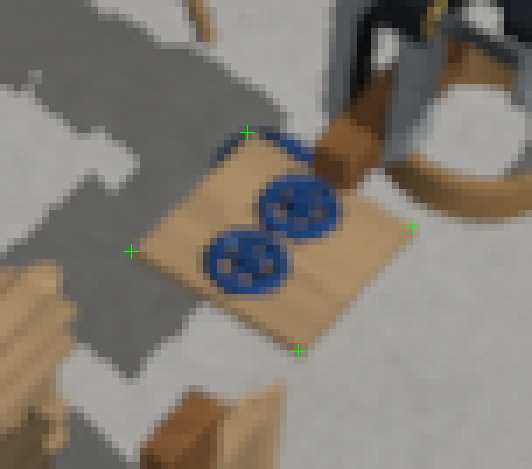

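Predicted and seen plate corners agree to about 1 px, so the board hangs level. I'll lower to the low level and slide in.

Call:
servo_tool:
  commands:
    - {"x": 0,"y": 1.1,"z": 0.03,"wx": 0,"wy": 0,"wz": 0,"claw": 10}
    - {"x": 0,"y": 2.18,"z": 0.03,"wx": 0,"wy": 0,"wz": 0,"claw": 10}
    - {"x": 0,"y": 2.18,"z": 0.03,"wx": 0,"wy": 0,"wz": 0,"claw": 10}
    - {"x": 0.8,"y": 2.18,"z": 0.03,"wx": 0,"wy": 0,"wz": 0,"claw": 10}
    - {"x": 1.6,"y": 2.18,"z": 0.03,"wx": 0,"wy": 0,"wz": 0,"claw": 10}
    - {"x": 2.2,"y": 2.18,"z": 0.03,"wx": 0,"wy": 0,"wz": 0,"claw": 10}
    - {"x": 2.6,"y": 2.18,"z": 0.03,"wx": 0,"wy": 0,"wz": 0,"claw": 10}
    - {"x": 2.6,"y": 2.18,"z": 0.03,"wx": 0,"wy": 0,"wz": 0,"claw": 10}

```text
t: 17.1
ee_pos: [0.533, 0.0751, 0.085]
tool_rot: [-0.706, -0.03, 0.029, 0.707]
ft_force: [0.7, -0.5, -1.5]
finger_gap: 0.189
```

```bash
python3 rg.py -.01 .05 .0845 .0696; python3 chk.py -.075 .05 .055 k2.png
```

```text
shift [ 2.54  0.02 -0.05] turn [-0.    0.    0.01] t 17.1 pos [0.533  0.0751 0.085 ] gap 17.8 F [ 0.7 -0.5 -1.5] j [-0.43  0.39  0.21  2.05 -0.12  0.71  1.51]
board rack [-0.0736  0.0512]
[[344.3 325.2]
 [320.8 310.2]
 [337.8 292.5]
 [360.9 306.5]] (483, 532, 3)
```

View pics/k2.png

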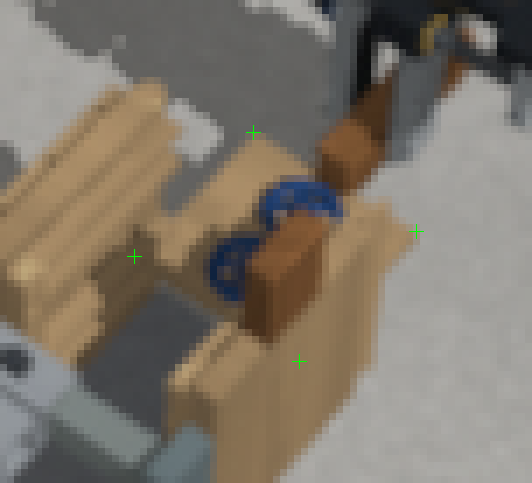

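The plate is inside the groove and the forces are near zero. I'll continue.

Call:
servo_tool:
  commands:
    - {"x": 0.6,"y": 0,"z": -0.04,"wx": 0,"wy": 0,"wz": 0,"claw": 10}
    - {"x": 1.2,"y": 0,"z": -0.04,"wx": 0,"wy": 0,"wz": 0,"claw": 10}
    - {"x": 1.7,"y": 0,"z": -0.04,"wx": 0,"wy": 0,"wz": 0,"claw": 10}
    - {"x": 2.1,"y": 0,"z": -0.04,"wx": 0,"wy": 0,"wz": 0,"claw": 10}
    - {"x": 2.3,"y": 0,"z": -0.04,"wx": 0,"wy": 0,"wz": 0,"claw": 10}
    - {"x": 2.4,"y": 0,"z": -0.04,"wx": 0,"wy": 0,"wz": 0,"claw": 10}

```text
t: 17.75
ee_pos: [0.5919, 0.0785, 0.0842]
tool_rot: [0.707, 0.029, -0.03, -0.706]
ft_force: [0.1, 0.7, -1.3]
finger_gap: 0.187
```

Call:
servo_tool:
  commands:
    - {"x": 0.04,"y": 0,"z": 0,"wx": 0,"wy": 0,"wz": 0,"claw": 10}
    - {"x": 0.08,"y": 0,"z": 0,"wx": 0,"wy": 0,"wz": 0,"claw": 10}

```text
t: 17.95
ee_pos: [0.5935, 0.0786, 0.0843]
tool_rot: [0.707, 0.029, -0.03, -0.706]
ft_force: [-0.2, 0.1, -1.0]
finger_gap: 0.186
```

Call:
servo_tool:
  commands:
    - {"x": 0.04,"y": 0,"z": 0,"wx": 0,"wy": 0,"wz": 0,"claw": 10}
    - {"x": 0.08,"y": 0,"z": 0,"wx": 0,"wy": 0,"wz": 0,"claw": 10}

```text
t: 18.15
ee_pos: [0.5957, 0.0788, 0.0844]
tool_rot: [-0.706, -0.03, 0.03, 0.706]
ft_force: [-0.2, -0.4, -0.9]
finger_gap: 0.189
```

```bash
python3 rg.py -.01 .05 .0845 .0696
```

```text
shift [ 0.03 -0.    0.01] turn [-0. -0. -0.] t 18.15 pos [0.5957 0.0788 0.0844] gap 17.8 F [-0.2 -0.4 -0.9] j [-0.4   0.48  0.21  1.91 -0.14  0.77  1.54]
board rack [-0.0108  0.0496]
```

Lower the board onto the ledges (−4 mm), then push on until the stop is felt.

Call:
servo_tool:
  commands:
    - {"x": 0.04,"y": 0.06,"z": 0,"wx": 0,"wy": 0,"wz": 0,"claw": 10}
    - {"x": 0.06,"y": 0.14,"z": 0,"wx": 0,"wy": 0,"wz": 0,"claw": 10}
    - {"x": 0.1,"y": 0.18,"z": 0,"wx": 0,"wy": 0,"wz": 0,"claw": 10}

```text
t: 18.45
ee_pos: [0.5981, 0.079, 0.0795]
tool_rot: [0.707, 0.029, -0.03, -0.706]
ft_force: [-2.3, 0.0, 3.9]
finger_gap: 0.184
```

Call:
servo_tool:
  commands:
    - {"x": 0.04,"y": 0,"z": 0,"wx": 0,"wy": 0,"wz": 0,"claw": 10}
    - {"x": 0.08,"y": 0,"z": 0,"wx": 0,"wy": 0,"wz": 0,"claw": 10}

```text
t: 18.65
ee_pos: [0.5993, 0.079, 0.0796]
tool_rot: [0.707, 0.029, -0.03, -0.706]
ft_force: [-12.4, -0.9, 9.3]
finger_gap: 0.187
```

Call:
servo_tool:
  commands:
    - {"x": 0.04,"y": 0,"z": 0,"wx": 0,"wy": 0,"wz": 0,"claw": 10}
    - {"x": 0.08,"y": 0,"z": 0,"wx": 0,"wy": 0,"wz": 0,"claw": 10}

```text
t: 18.85
ee_pos: [0.5995, 0.0789, 0.0795]
tool_rot: [0.707, 0.028, -0.032, -0.706]
ft_force: [-24.5, -2.0, 19.9]
finger_gap: 0.186
```

```bash
python3 rg.py -.01 .05 .0845 .0696
```

```text
shift [-0.12 -0.2   0.02] turn [ 0.   -0.   -0.04] t 18.85 pos [0.5995 0.0789 0.0795] gap 17.5 F [-24.5  -2.   19.9] j [-0.4   0.49  0.21  1.89 -0.14  0.77  1.54]
board rack [-0.007   0.0494]
```

At the stop. I'll relax, open and retreat up and back.

Call:
servo_tool:
  commands:
    - {"x": -0.1,"y": -0.04,"z": 0,"wx": 0,"wy": 0,"wz": 0,"claw": 10}
    - {"x": -0.1,"y": -0.04,"z": 0,"wx": 0,"wy": 0,"wz": 0,"claw": 34}
    - {"x": -0.1,"y": -0.04,"z": 0,"wx": 0,"wy": 0,"wz": 0,"claw": 34}
    - {"x": -0.1,"y": -0.04,"z": 0,"wx": 0,"wy": 0,"wz": 0,"claw": 34}
    - {"x": -0.1,"y": -1,"z": 0,"wx": 0,"wy": 0,"wz": 0,"claw": 34}
    - {"x": -0.1,"y": -2.5,"z": 0,"wx": 0,"wy": 0,"wz": 0,"claw": 34}
    - {"x": -2,"y": -4,"z": 0,"wx": 0,"wy": 0,"wz": 0,"claw": 34}
    - {"x": -3,"y": -5,"z": 0,"wx": 0,"wy": 0,"wz": 0,"claw": 50}
    - {"x": -4,"y": -5,"z": 6,"wx": 0,"wy": 0,"wz": 0,"claw": 50}
    - {"x": -4,"y": -5,"z": 8,"wx": 0,"wy": 0,"wz": 0,"claw": 50}
    - {"x": -4,"y": -5,"z": 8,"wx": 0,"wy": 0,"wz": 0,"claw": 50}
    - {"x": -4,"y": -5,"z": 8,"wx": 0,"wy": 0,"wz": 0,"claw": 50}

```text
t: 20.05
ee_pos: [0.4858, 0.2706, 0.2054]
tool_rot: [-0.706, -0.03, 0.029, 0.707]
ft_force: [1.4, 0.2, 0.6]
finger_gap: 0.532
```

```bash
sed -i 's/0.680,0.0361/0.683,0.0363/' h.py; python3 chk.py -.01 .05 .05 k3.png;python3 -c "
from h import *
t=snap('top','b3t.png')
cv2.imwrite('pics/b3c.png',cv2.resize(t['color'][130:300,120:480,::-1],(800,378)))"
```

```text
[[329.2 343. ]
 [305.4 327.3]
 [323.3 308.6]
 [346.7 323.4]] (497, 539, 3)
```

View pics/k3.png

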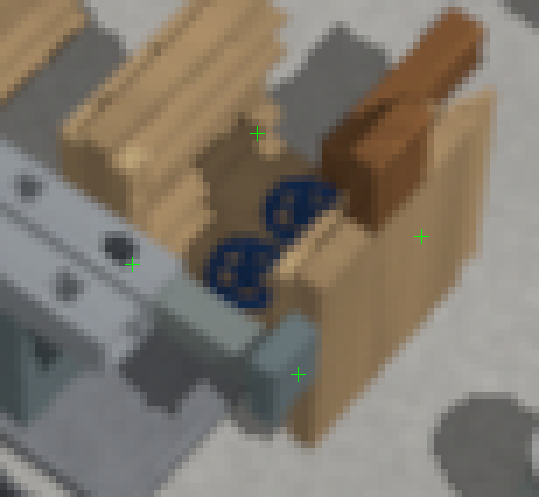

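View pics/b3c.png

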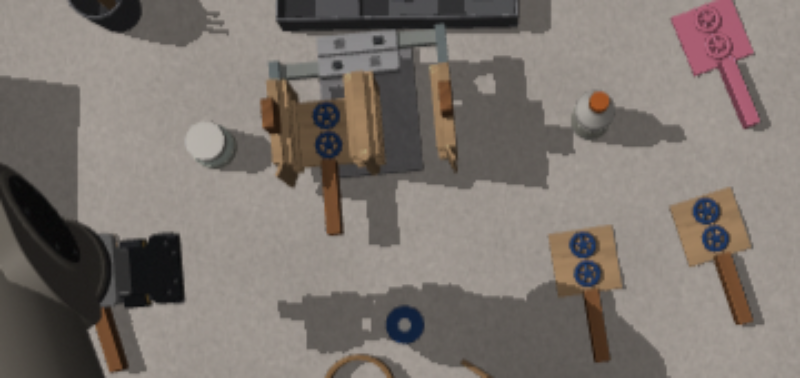

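Board B is home in left low: both wheels lie between the walls and the handle points to the front. Board A comes next, so I'll check its yaw from both views.

Run:
```python
from h import *
c=snap('scene');s=snap('top')
cv2.imwrite('pics/A.png',cv2.resize(c['color'][315:385,425:485,::-1],None,fx=8,fy=8,interpolation=cv2.INTER_NEAREST))
t=cv2.imread('pics/top2.png')
cv2.imwrite('pics/At.png',cv2.resize(t[230:302,140:190],None,fx=8,fy=8,interpolation=cv2.INTER_NEAREST))
```

```text
(no output)
```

View pics/A.png

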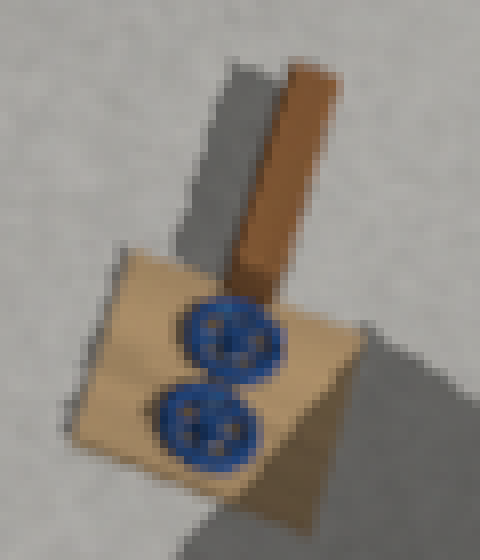

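View pics/At.png

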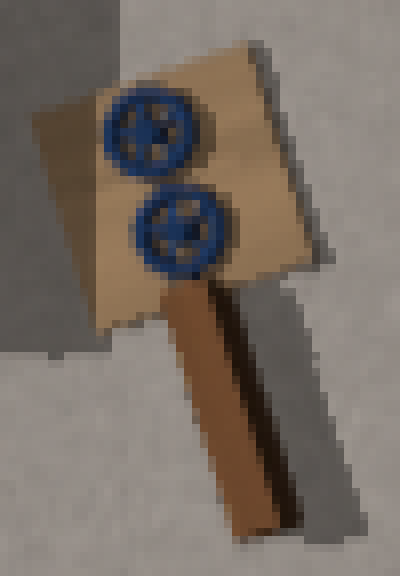

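Run:
```python
from h import *
s=snap('top');c=snap('scene')
f=lambda p,z:onz(s,140+p[0]/8,230+p[1]/8,z)[:2]
P=[f(p,.005) for p in((30,112),(250,42),(318,262),(100,332))]
for i in range(4):
    d=P[i]-P[i-1];print(np.linalg.norm(d).round(4),round(np.degrees(np.arctan2(d[1],d[0])),1))
ctr=np.mean(P,0);print('ctr',ctr.round(4))
a=(f((165,290),.026)+f((210,282),.026))/2;b=(f((235,538),.026)+f((278,528),.026))/2
d=a-b;print(a,b,np.linalg.norm(d),np.arctan2(d[1],d[0]))
# scene plate corners
g=lambda p,z:onz(c,425+p[0]/8,315+p[1]/8,z)[:2]
print(np.mean([g(p,.005) for p in((125,248),(368,322),(312,535),(68,432))],0))
h=g((315,78),.026);k=g((255,268),.026);d=k-h;print(h,k,np.linalg.norm(d),np.arctan2(d[1],d[0]))
```

```text
0.0812 18.7
0.0804 -72.9
0.0809 -162.0
0.0793 107.2
ctr [0.5005 0.3856]
[0.46532776 0.37307837] [0.38112887 0.34800085] 0.08785405327687638 0.28947095050303906
[0.50012361 0.38835085]
[0.38635386 0.35224819] [0.46792208 0.37778724] 0.08547290710938758 0.30343184019560376
```

```bash
python3 go.py 0.433 0.365 0.029 0.30
```

```text
shift [-1.81  7.03  4.06] turn [ 0.   -1.56 -0.  ] t 20.35 pos [0.4866 0.2678 0.2048] gap 50.0 F [ 0.1 -0.2 -0.6] j [-0.73  0.26  0.13  1.91 -0.04  0.98  1.07]
```

Call:
servo_tool:
  commands:
    - {"x": -1.8,"y": 2,"z": 4.05,"wx": 0,"wy": -1.55,"wz": 0,"claw": 50}
    - {"x": -1.8,"y": 3.5,"z": 4.05,"wx": 0,"wy": -1.55,"wz": 0,"claw": 50}
    - {"x": -1.8,"y": 4,"z": 4.05,"wx": 0,"wy": -1.55,"wz": 0,"claw": 50}
    - {"x": -1.8,"y": 4,"z": 4.05,"wx": 0,"wy": -1.55,"wz": 0,"claw": 50}
    - {"x": -1.8,"y": 5.5,"z": 4.05,"wx": 0,"wy": -1.55,"wz": 0,"claw": 50}
    - {"x": -1.8,"y": 7,"z": 4.05,"wx": 0,"wy": -1.55,"wz": 0,"claw": 50}
    - {"x": -1.8,"y": 7,"z": 4.05,"wx": 0,"wy": -1.55,"wz": 0,"claw": 50}
    - {"x": -1.8,"y": 7,"z": 4.05,"wx": 0,"wy": -1.55,"wz": 0,"claw": 50}

```text
t: 21.15
ee_pos: [0.4338, 0.3644, 0.0301]
tool_rot: [0.7, 0.105, -0.105, -0.699]
ft_force: [-0.3, 0.3, 0.5]
finger_gap: 0.527
```

```bash
python3 go.py 0.433 0.365 0.029 0.30;python3 -c "
from h import *
s=snap('scene')
cv2.imwrite('pics/b4.png',cv2.resize(s['color'][270:400,400:520,::-1],None,fx=5,fy=4.6))"
```

```text
shift [-0.02  0.04  0.03] turn [ 0.01 -0.01 -0.01] t 21.15 pos [0.4338 0.3644 0.0301] gap 49.6 F [-0.3  0.3  0.5] j [-0.84  0.51  0.03  2.   -0.02  0.63  1.08]
```

View pics/b4.png

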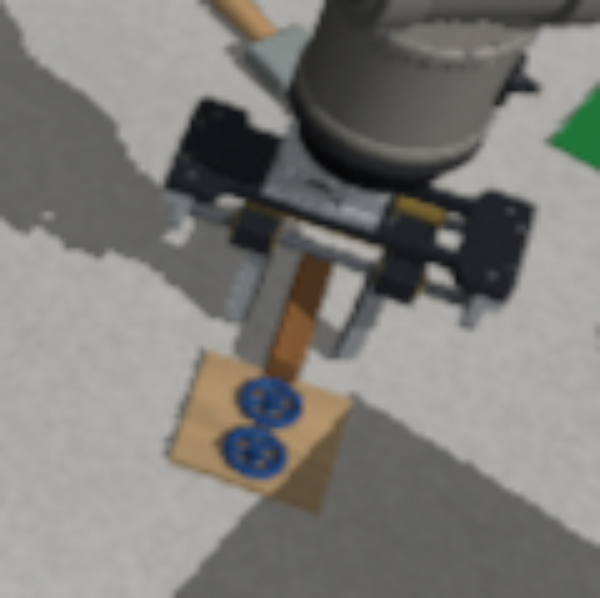

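The handle of board A stands midway between the jaws. I'll grip and lift.

Call:
servo_tool:
  commands:
    - {"x": 0,"y": 0,"z": 0,"wx": 0,"wy": 0,"wz": 0,"claw": 10}
    - {"x": 0,"y": 0,"z": 0,"wx": 0,"wy": 0,"wz": 0,"claw": 10}
    - {"x": 0,"y": 0,"z": 0,"wx": 0,"wy": 0,"wz": 0,"claw": 10}
    - {"x": 0,"y": 0,"z": 0,"wx": 0,"wy": 0,"wz": 0,"claw": 10}
    - {"x": 0,"y": 0,"z": 0,"wx": 0,"wy": 0,"wz": 0,"claw": 10}
    - {"x": 0,"y": -1,"z": 0,"wx": 0,"wy": 0,"wz": 0,"claw": 10}
    - {"x": 0,"y": -2,"z": 0,"wx": 0,"wy": 0,"wz": 0,"claw": 10}
    - {"x": 0,"y": -3.5,"z": 0,"wx": 0,"wy": 0,"wz": 0,"claw": 10}
    - {"x": 0,"y": -5,"z": 0,"wx": 0,"wy": 0,"wz": 0,"claw": 10}
    - {"x": 0,"y": -6.5,"z": 0,"wx": 0,"wy": 0,"wz": 0,"claw": 10}
    - {"x": 0,"y": -6.5,"z": 0,"wx": 0,"wy": 0,"wz": 0,"claw": 10}
  grip_force: 50

```text
t: 22.3
ee_pos: [0.4346, 0.3674, 0.1971]
tool_rot: [-0.698, -0.108, 0.104, 0.701]
ft_force: [0.6, 0.9, -1.8]
finger_gap: 0.187
```

```bash
python3 rg.py -.15 .05 .19 .070
```

```text
shift [ -2.59   0.23 -11.75] turn [-0.03  1.55  0.04] t 22.3 pos [0.4346 0.3674 0.1971] gap 17.6 F [ 0.6  0.9 -1.8] j [-0.85  0.28  0.05  1.89 -0.02  0.96  1.07]
board rack [-0.1498  0.3507]
```

Call:
servo_tool:
  commands:
    - {"x": -0.4,"y": 0.2,"z": -1.5,"wx": 0,"wy": 0.2,"wz": 0,"claw": 10}
    - {"x": -0.8,"y": 0.2,"z": -3.2,"wx": 0,"wy": 0.4,"wz": 0,"claw": 10}
    - {"x": -1.2,"y": 0.2,"z": -5,"wx": 0,"wy": 0.7,"wz": 0,"claw": 10}
    - {"x": -1.6,"y": 0.2,"z": -6.8,"wx": 0,"wy": 0.9,"wz": 0,"claw": 10}
    - {"x": -1.9,"y": 0.2,"z": -8.5,"wx": 0,"wy": 1.1,"wz": 0,"claw": 10}
    - {"x": -2.2,"y": 0.2,"z": -10,"wx": 0,"wy": 1.3,"wz": 0,"claw": 10}
    - {"x": -2.5,"y": 0.2,"z": -11.2,"wx": 0,"wy": 1.5,"wz": 0,"claw": 10}
    - {"x": -2.6,"y": 0.2,"z": -11.75,"wx": 0,"wy": 1.55,"wz": 0,"claw": 10}
    - {"x": -2.6,"y": 0.2,"z": -11.75,"wx": 0,"wy": 1.55,"wz": 0,"claw": 10}
    - {"x": -2.6,"y": 0.2,"z": -11.75,"wx": 0,"wy": 1.55,"wz": 0,"claw": 10}

```text
t: 23.3
ee_pos: [0.4576, 0.0669, 0.1871]
tool_rot: [-0.706, -0.03, 0.03, 0.706]
ft_force: [-0.1, 0.4, -0.3]
finger_gap: 0.188
```

```bash
python3 rg.py -.15 .05 .145 .070; python3 chk.py -.15 .05 .16 k5.png
```

```text
shift [0.08 1.68 0.03] turn [-0.    0.01 -0.  ] t 23.3 pos [0.4576 0.0669 0.1871] gap 17.7 F [-0.1  0.4 -0.3] j [-0.51  0.12  0.25  2.12 -0.04  0.9   1.41]
board rack [-0.152   0.0494]
[[362.4 284.1]
 [337.9 269.8]
 [354.7 253. ]
 [378.9 266.4]] (476, 539, 3)
```

View pics/k5.png

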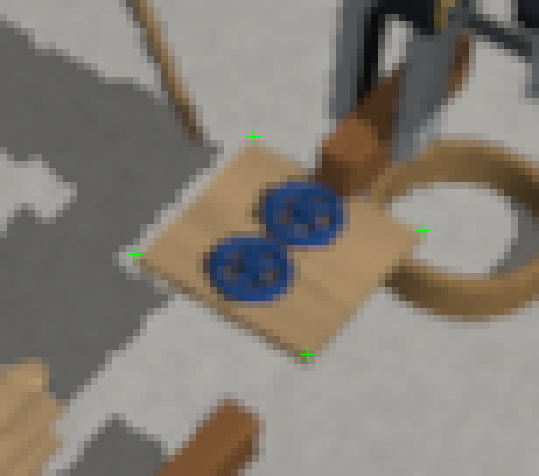

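Aligned and level. I'll lower to the high level and slide in.

Call:
servo_tool:
  commands:
    - {"x": 0,"y": 1,"z": 0.03,"wx": 0,"wy": 0,"wz": 0,"claw": 10}
    - {"x": 0,"y": 1.68,"z": 0.03,"wx": 0,"wy": 0,"wz": 0,"claw": 10}
    - {"x": 0,"y": 1.68,"z": 0.03,"wx": 0,"wy": 0,"wz": 0,"claw": 10}
    - {"x": 0.8,"y": 1.68,"z": 0.03,"wx": 0,"wy": 0,"wz": 0,"claw": 10}
    - {"x": 1.6,"y": 1.68,"z": 0.03,"wx": 0,"wy": 0,"wz": 0,"claw": 10}
    - {"x": 2.2,"y": 1.68,"z": 0.03,"wx": 0,"wy": 0,"wz": 0,"claw": 10}
    - {"x": 2.8,"y": 1.68,"z": 0.03,"wx": 0,"wy": 0,"wz": 0,"claw": 10}
    - {"x": 3.1,"y": 1.68,"z": 0.03,"wx": 0,"wy": 0,"wz": 0,"claw": 10}
    - {"x": 3.1,"y": 1.68,"z": 0.03,"wx": 0,"wy": 0,"wz": 0,"claw": 10}

```text
t: 24.25
ee_pos: [0.5355, 0.0739, 0.1457]
tool_rot: [-0.706, -0.03, 0.03, 0.706]
ft_force: [-0.3, -0.0, -0.2]
finger_gap: 0.189
```

```bash
python3 rg.py -.01 .05 .145 .070; python3 chk.py -.074 .05 .115 k6.png
```

```text
shift [2.55 0.03 0.  ] turn [-0.  0.  0.] t 24.25 pos [0.5355 0.0739 0.1457] gap 17.7 F [-0.3 -0.  -0.2] j [-0.46  0.31  0.25  2.   -0.1   0.84  1.5 ]
board rack [-0.0738  0.0499]
[[344.7 312.7]
 [320.4 297.6]
 [337.9 279.7]
 [361.9 293.9]] (483, 539, 3)
```

View pics/k6.png

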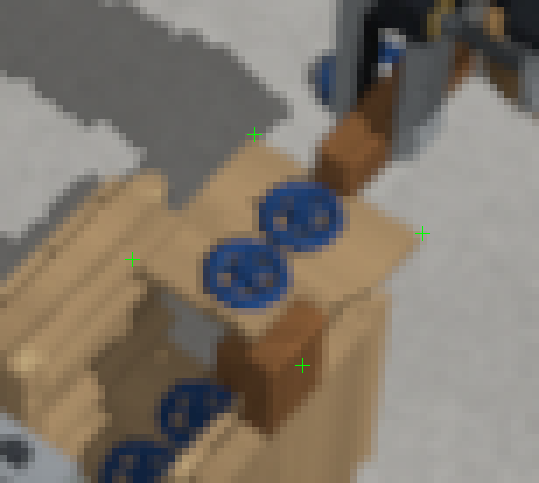

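Call:
servo_tool:
  commands:
    - {"x": 0.6,"y": 0.02,"z": 0,"wx": 0,"wy": 0,"wz": 0,"claw": 10}
    - {"x": 1.2,"y": 0.02,"z": 0,"wx": 0,"wy": 0,"wz": 0,"claw": 10}
    - {"x": 1.7,"y": 0.02,"z": 0,"wx": 0,"wy": 0,"wz": 0,"claw": 10}
    - {"x": 2.1,"y": 0.02,"z": 0,"wx": 0,"wy": 0,"wz": 0,"claw": 10}
    - {"x": 2.3,"y": 0.02,"z": 0,"wx": 0,"wy": 0,"wz": 0,"claw": 10}
    - {"x": 2.4,"y": 0.02,"z": 0,"wx": 0,"wy": 0,"wz": 0,"claw": 10}

```text
t: 24.9
ee_pos: [0.5947, 0.0782, 0.1447]
tool_rot: [0.707, 0.029, -0.03, -0.706]
ft_force: [0.8, -0.2, -0.1]
finger_gap: 0.188
```

Call:
servo_tool:
  commands:
    - {"x": 0.04,"y": 0.06,"z": 0,"wx": 0,"wy": 0,"wz": 0,"claw": 10}
    - {"x": 0.06,"y": 0.14,"z": 0,"wx": 0,"wy": 0,"wz": 0,"claw": 10}
    - {"x": 0.08,"y": 0.18,"z": 0,"wx": 0,"wy": 0,"wz": 0,"claw": 10}

```text
t: 25.2
ee_pos: [0.5963, 0.0784, 0.14]
tool_rot: [0.707, 0.029, -0.03, -0.706]
ft_force: [-2.2, -0.1, 5.1]
finger_gap: 0.186
```

Call:
servo_tool:
  commands:
    - {"x": 0.04,"y": 0,"z": 0,"wx": 0,"wy": 0,"wz": 0,"claw": 10}
    - {"x": 0.08,"y": 0,"z": 0,"wx": 0,"wy": 0,"wz": 0,"claw": 10}

```text
t: 25.4
ee_pos: [0.5967, 0.0786, 0.14]
tool_rot: [-0.706, -0.028, 0.031, 0.707]
ft_force: [-17.3, -0.1, 12.4]
finger_gap: 0.185
```

```bash
python3 rg.py -.01 .05 .140 .070
```

```text
shift [ 0.1  -0.    0.02] turn [-0.   -0.   -0.03] t 25.4 pos [0.5967 0.0786 0.14  ] gap 17.4 F [-17.3  -0.1  12.4] j [-0.43  0.41  0.25  1.87 -0.13  0.88  1.53]
board rack [-0.0125  0.0494]
```

Call:
servo_tool:
  commands:
    - {"x": 0.04,"y": -0.02,"z": 0,"wx": 0,"wy": 0,"wz": 0,"claw": 10}
    - {"x": 0.06,"y": -0.02,"z": 0,"wx": 0,"wy": 0,"wz": 0,"claw": 10}

```text
t: 25.6
ee_pos: [0.597, 0.0788, 0.1401]
tool_rot: [-0.706, -0.027, 0.032, 0.706]
ft_force: [-21.4, 0.8, 10.1]
finger_gap: 0.187
```

Call:
servo_tool:
  commands:
    - {"x": -0.12,"y": -0.03,"z": 0,"wx": 0,"wy": 0,"wz": 0,"claw": 10}
    - {"x": -0.12,"y": -0.04,"z": 0,"wx": 0,"wy": 0,"wz": 0,"claw": 34}
    - {"x": -0.12,"y": -0.04,"z": 0,"wx": 0,"wy": 0,"wz": 0,"claw": 34}
    - {"x": -0.12,"y": -0.04,"z": 0,"wx": 0,"wy": 0,"wz": 0,"claw": 34}
    - {"x": -0.12,"y": -1,"z": 0,"wx": 0,"wy": 0,"wz": 0,"claw": 34}
    - {"x": -0.12,"y": -2.5,"z": 0,"wx": 0,"wy": 0,"wz": 0,"claw": 34}
    - {"x": -2,"y": -4,"z": 0,"wx": 0,"wy": 0,"wz": 0,"claw": 34}
    - {"x": -4,"y": -4,"z": -2,"wx": 0,"wy": 0,"wz": 0,"claw": 50}
    - {"x": -5,"y": -4,"z": -4,"wx": 0,"wy": 0,"wz": 0,"claw": 50}
    - {"x": -5,"y": -4,"z": -4,"wx": 0,"wy": 0,"wz": 0,"claw": 50}

```text
t: 26.6
ee_pos: [0.4823, -0.0338, 0.2414]
tool_rot: [-0.706, -0.03, 0.029, 0.707]
ft_force: [0.4, -0.4, 0.7]
finger_gap: 0.527
```

```bash
python3 -c "
from h import *
print(manip.sense()['ee_pos'])
t=snap('top','b6t.png');s=snap('scene','b6.png')
a=s['color'][255:385,240:370,::-1];b=t['color'][135:265,220:350,::-1]
cv2.imwrite('pics/b6c.png',np.hstack([cv2.resize(a,(400,400)),cv2.resize(b,(400,400))]))"
```

```text
[ 0.48229158 -0.03381027  0.24144648]
```

View pics/b6c.png

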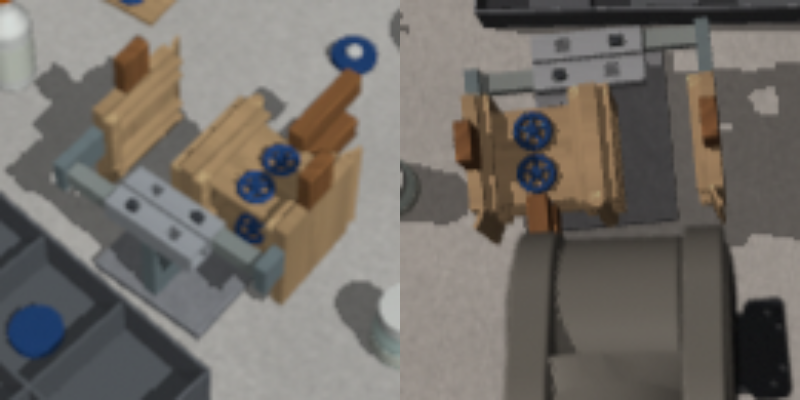

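View pics/b6t.png

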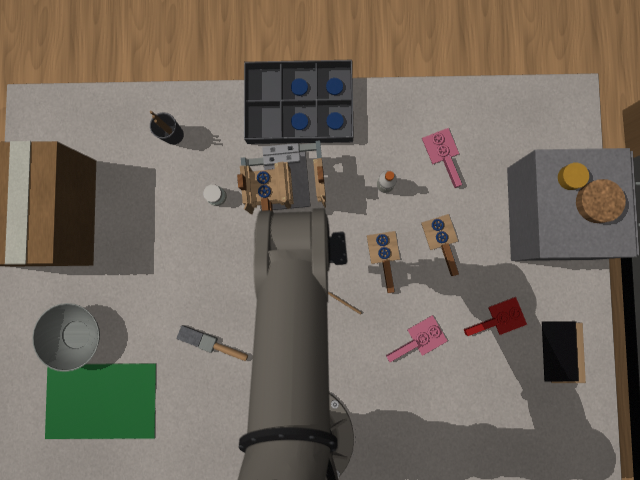

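Board A sits in left high, with B visible below it. Next are C at (383,247) and D at (440,232). I'll get their corners from enlarged crops.

Run:
```python
import cv2,numpy as np
t=cv2.imread('pics/b6t.png')
a=cv2.resize(t[225:297,360:410],None,fx=8,fy=8,interpolation=cv2.INTER_NEAREST)
b=cv2.resize(t[210:282,415:465],None,fx=8,fy=8,interpolation=cv2.INTER_NEAREST)
cv2.imwrite('pics/CD.png',np.hstack([a,b]))
```

```text
(no output)
```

View pics/CD.png

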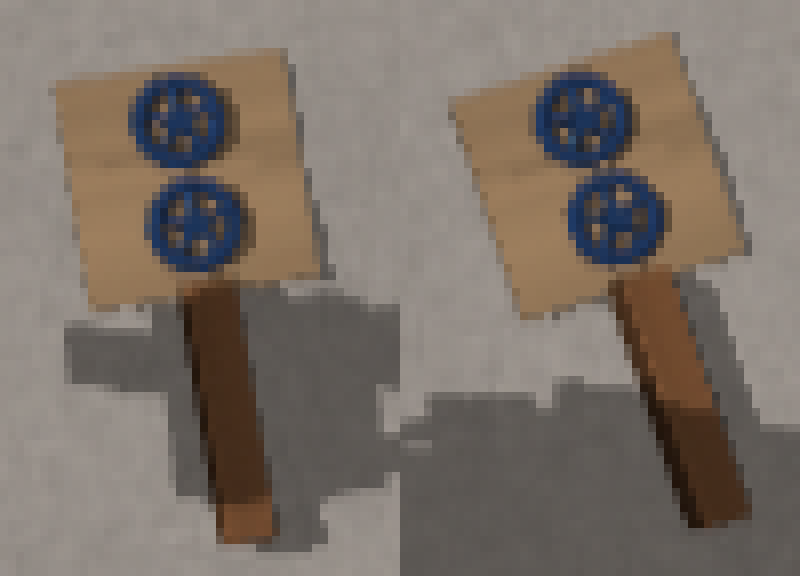

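```bash
python3 - <<'E'
from h import *
s=snap('top')
def do(u0,v0,pl,h1,h2):
    f=lambda p,z:onz(s,u0+p[0]/8,v0+p[1]/8,z)[:2]
    P=[f(p,.005) for p in pl]
    for i in range(4):
        d=P[i]-P[i-1];print(np.linalg.norm(d).round(4),round(np.degrees(np.arctan2(d[1],d[0])),1),end='; ')
    ctr=np.mean(P,0)
    a=f(h1,.026);b=f(h2,.026);d=a-b
    y=np.arctan2(d[1],d[0]);e=ctr-b;y2=np.arctan2(e[1],e[0])
    print('ctr',ctr.round(4),'hand',a.round(4),b.round(4),np.linalg.norm(d).round(4),'yaw',y.round(3),y2.round(3),'grasp',(ctr-.070*np.array([np.cos(y2),np.sin(y2)])).round(4))
do(360,225,((52,82),(285,48),(325,275),(90,308)),(212,287),(246,540))
do(415,210,((50,97),(277,32),(348,250),(122,318)),(247,275),(320,520))
E
python3 go.py .443 -.237 .15 .137
```

```text
0.0792 8.6; 0.0815 -82.3; 0.0797 -171.3; 0.0817 97.4; ctr [ 0.5107 -0.2308] hand [ 0.4722 -0.2364] [ 0.3867 -0.2461] 0.0861 yaw 0.114 0.123 grasp [ 0.4412 -0.2394]
0.0802 16.5; 0.0819 -74.6; 0.0792 -163.8; 0.0815 106.1; ctr [ 0.5519 -0.3873] hand [ 0.5153 -0.3982] [ 0.4321 -0.4204] 0.0861 yaw 0.26 0.269 grasp [ 0.4844 -0.4059]
shift [-2.28  3.65 -8.  ] turn [-0.   -0.4   0.01] t 26.75 pos [ 0.4835 -0.033   0.2415] gap 50.1 F [ 0.8 -0.2 -0.8] j [-0.37  0.1   0.33  2.02 -0.04  1.03  1.63]
```

```bash
python3 go.py .4415 -.239 .029 .13
```

```text
shift [-2.35  8.49 -8.08] turn [-0.   -0.35  0.01] t 26.75 pos [ 0.4835 -0.033   0.2415] gap 50.1 F [ 0.8 -0.2 -0.8] j [-0.37  0.1   0.33  2.02 -0.04  1.03  1.63]
```

Call:
servo_tool:
  commands:
    - {"x": -1,"y": 0,"z": -2,"wx": 0,"wy": 0,"wz": 0,"claw": 50}
    - {"x": -2.3,"y": 3,"z": -8.05,"wx": 0,"wy": -0.35,"wz": 0,"claw": 50}
    - {"x": -2.3,"y": 3.7,"z": -8.05,"wx": 0,"wy": -0.35,"wz": 0,"claw": 50}
    - {"x": -2.3,"y": 3.7,"z": -8.05,"wx": 0,"wy": -0.35,"wz": 0,"claw": 50}
    - {"x": -2.3,"y": 3.7,"z": -8.05,"wx": 0,"wy": -0.35,"wz": 0,"claw": 50}
    - {"x": -2.3,"y": 3.7,"z": -8.05,"wx": 0,"wy": -0.35,"wz": 0,"claw": 50}
    - {"x": -2.3,"y": 3.7,"z": -8.05,"wx": 0,"wy": -0.35,"wz": 0,"claw": 50}

```text
t: 27.45
ee_pos: [0.4439, -0.2366, 0.1478]
tool_rot: [0.706, 0.046, -0.047, -0.706]
ft_force: [-0.2, 0.8, 0.0]
finger_gap: 0.53
```

```bash
python3 go.py .4415 -.239 .029 .13
```

```text
shift [-0.1   4.75 -0.08] turn [-0.    0.02 -0.01] t 27.45 pos [ 0.4439 -0.2366  0.1478] gap 49.9 F [-0.2  0.8  0. ] j [-0.05  0.26  0.48  2.09 -0.16  0.82  2.23]
```

Call:
servo_tool:
  commands:
    - {"x": -0.05,"y": 2,"z": -0.06,"wx": 0,"wy": 0,"wz": 0,"claw": 50}
    - {"x": -0.05,"y": 4,"z": -0.06,"wx": 0,"wy": 0,"wz": 0,"claw": 50}
    - {"x": -0.05,"y": 4.73,"z": -0.06,"wx": 0,"wy": 0,"wz": 0,"claw": 50}
    - {"x": -0.05,"y": 4.73,"z": -0.06,"wx": 0,"wy": 0,"wz": 0,"claw": 50}
    - {"x": -0.05,"y": 4.73,"z": -0.06,"wx": 0,"wy": 0,"wz": 0,"claw": 50}

```text
t: 27.95
ee_pos: [0.4436, -0.2377, 0.031]
tool_rot: [-0.705, -0.048, 0.047, 0.706]
ft_force: [0.4, -1.1, 0.3]
finger_gap: 0.531
```

```bash
python3 go.py .4415 -.239 .029 .13;python3 -c "
from h import *
s=snap('scene')
cv2.imwrite('pics/b7.png',cv2.resize(s['color'][180:290,230:370,::-1],None,fx=5,fy=5))"
```

```text
shift [-0.09  0.08 -0.04] turn [-0.    0.03  0.01] t 27.95 pos [ 0.4436 -0.2377  0.031 ] gap 49.9 F [ 0.4 -1.1  0.3] j [ 0.05  0.46  0.39  2.16 -0.32  0.57  2.37]
```

View pics/b7.png

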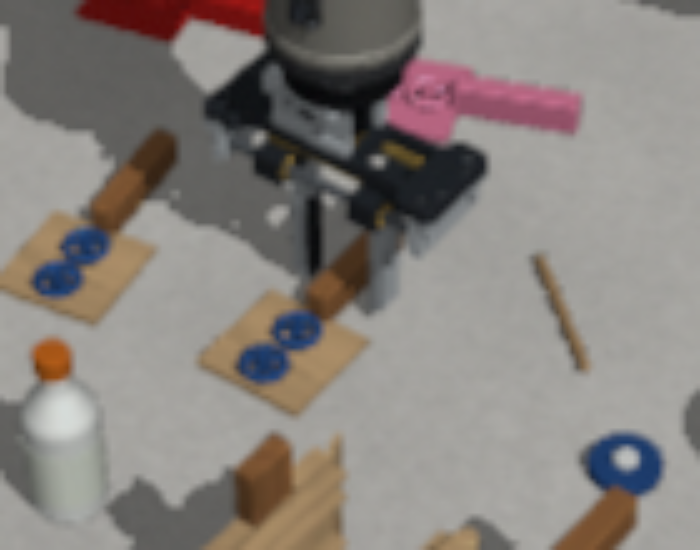

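Jaws straddle board C's handle. I'll grip and lift.

Call:
servo_tool:
  commands:
    - {"x": 0,"y": 0,"z": 0,"wx": 0,"wy": 0,"wz": 0,"claw": 10}
    - {"x": 0,"y": 0.04,"z": 0,"wx": 0,"wy": 0,"wz": 0,"claw": 10}
    - {"x": 0,"y": 0.04,"z": 0,"wx": 0,"wy": 0,"wz": 0,"claw": 10}
    - {"x": 0,"y": 0.04,"z": 0,"wx": 0,"wy": 0,"wz": 0,"claw": 10}
    - {"x": 0,"y": 0.04,"z": 0,"wx": 0,"wy": 0,"wz": 0,"claw": 10}
    - {"x": 0,"y": 0.04,"z": 0,"wx": 0,"wy": 0,"wz": 0,"claw": 10}
  grip_force: 50

```text
t: 28.6
ee_pos: [0.4426, -0.2384, 0.0294]
tool_rot: [-0.706, -0.047, 0.047, 0.706]
ft_force: [-1.4, 0.6, 6.6]
finger_gap: 0.187
```

Call:
servo_tool:
  commands:
    - {"x": 0,"y": -1,"z": 0,"wx": 0,"wy": 0,"wz": 0,"claw": 10}
    - {"x": 0,"y": -2,"z": 0,"wx": 0,"wy": 0,"wz": 0,"claw": 10}
    - {"x": 0,"y": -3.2,"z": 0,"wx": 0,"wy": 0,"wz": 0,"claw": 10}
    - {"x": 0,"y": -4.4,"z": 0,"wx": 0,"wy": 0,"wz": 0,"claw": 10}
    - {"x": 0,"y": -4.4,"z": 0,"wx": 0,"wy": 0,"wz": 0,"claw": 10}

```text
t: 29.1
ee_pos: [0.444, -0.2392, 0.1422]
tool_rot: [0.706, 0.048, -0.045, -0.705]
ft_force: [-0.3, -0.6, -1.8]
finger_gap: 0.183
```

```bash
python3 rg.py -.15 -.05 .14 .0674
```

```text
shift [2.15 0.09 8.08] turn [0.01 0.35 0.03] t 29.1 pos [ 0.444  -0.2392  0.1422] gap 17.2 F [-0.3 -0.6 -1.8] j [-0.05  0.27  0.49  2.1  -0.18  0.81  2.25]
board rack [-0.1939 -0.2545]
```

Call:
servo_tool:
  commands:
    - {"x": 0.4,"y": 0,"z": 1.5,"wx": 0,"wy": 0.1,"wz": 0,"claw": 10}
    - {"x": 0.8,"y": 0,"z": 3,"wx": 0,"wy": 0.2,"wz": 0,"claw": 10}
    - {"x": 1.3,"y": 0,"z": 4.7,"wx": 0,"wy": 0.3,"wz": 0,"claw": 10}
    - {"x": 1.7,"y": 0,"z": 6.2,"wx": 0,"wy": 0.35,"wz": 0,"claw": 10}
    - {"x": 2,"y": 0,"z": 7.4,"wx": 0,"wy": 0.35,"wz": 0,"claw": 10}
    - {"x": 2.15,"y": 0.1,"z": 8.05,"wx": 0,"wy": 0.35,"wz": 0,"claw": 10}
    - {"x": 2.15,"y": 0.1,"z": 8.05,"wx": 0,"wy": 0.35,"wz": 0,"claw": 10}
    - {"x": 2.15,"y": 0.1,"z": 8.05,"wx": 0,"wy": 0.35,"wz": 0,"claw": 10}

```text
t: 29.9
ee_pos: [0.4687, -0.0321, 0.1361]
tool_rot: [0.707, 0.029, -0.03, -0.706]
ft_force: [-0.6, -0.2, -1.8]
finger_gap: 0.187
```

```bash
python3 rg.py -.15 -.05 .0844 .0685; python3 chk.py -.15 -.05 .111 k8.png
```

```text
shift [0.03 2.07 0.01] turn [ 0.    0.   -0.01] t 29.9 pos [ 0.4687 -0.0321  0.1361] gap 17.6 F [-0.6 -0.2 -1.8] j [-0.43  0.22  0.41  2.16 -0.12  0.78  1.72]
board rack [-0.1508 -0.0502]
[[331.2 278.1]
 [308.7 264.7]
 [325.6 248.9]
 [347.8 261.5]] (462, 525, 3)
```

View pics/k8.png

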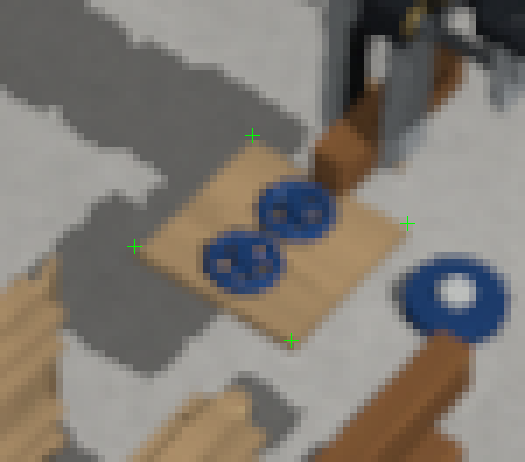

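Aligned. I'll lower to the low level of the right bay and slide in.

Call:
servo_tool:
  commands:
    - {"x": 0,"y": 1,"z": 0,"wx": 0,"wy": 0,"wz": 0,"claw": 10}
    - {"x": 0,"y": 2.05,"z": 0,"wx": 0,"wy": 0,"wz": 0,"claw": 10}
    - {"x": 0,"y": 2.05,"z": 0,"wx": 0,"wy": 0,"wz": 0,"claw": 10}
    - {"x": 0.8,"y": 2.05,"z": 0,"wx": 0,"wy": 0,"wz": 0,"claw": 10}
    - {"x": 1.6,"y": 2.05,"z": 0,"wx": 0,"wy": 0,"wz": 0,"claw": 10}
    - {"x": 2.2,"y": 2.05,"z": 0,"wx": 0,"wy": 0,"wz": 0,"claw": 10}
    - {"x": 2.8,"y": 2.05,"z": 0,"wx": 0,"wy": 0,"wz": 0,"claw": 10}
    - {"x": 3,"y": 2.05,"z": 0,"wx": 0,"wy": 0,"wz": 0,"claw": 10}
    - {"x": 3,"y": 2.05,"z": 0,"wx": 0,"wy": 0,"wz": 0,"claw": 10}

```text
t: 30.85
ee_pos: [0.5442, -0.0262, 0.0859]
tool_rot: [0.707, 0.03, -0.029, -0.706]
ft_force: [-1.0, -0.2, -0.9]
finger_gap: 0.187
```

```bash
python3 rg.py -.01 -.05 .0844 .0685; python3 chk.py -.075 -.05 .055 k9.png
```

```text
shift [2.6  0.06 0.03] turn [ 0.   -0.01  0.  ] t 30.85 pos [ 0.5442 -0.0262  0.0859] gap 17.6 F [-1.  -0.2 -0.9] j [-0.37  0.42  0.37  2.04 -0.22  0.72  1.79]
board rack [-0.075  -0.0506]
[[314.4 307.3]
 [292.2 293.2]
 [309.6 276.5]
 [331.5 289.7]] (469, 525, 3)
```

View pics/k9.png

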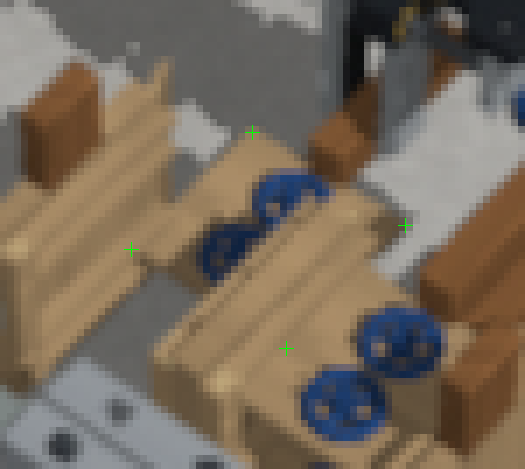

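Call:
servo_tool:
  commands:
    - {"x": 0.6,"y": 0.05,"z": 0.02,"wx": 0,"wy": 0,"wz": 0,"claw": 10}
    - {"x": 1.2,"y": 0.05,"z": 0.02,"wx": 0,"wy": 0,"wz": 0,"claw": 10}
    - {"x": 1.7,"y": 0.05,"z": 0.02,"wx": 0,"wy": 0,"wz": 0,"claw": 10}
    - {"x": 2.1,"y": 0.05,"z": 0.02,"wx": 0,"wy": 0,"wz": 0,"claw": 10}
    - {"x": 2.3,"y": 0.05,"z": 0.02,"wx": 0,"wy": 0,"wz": 0,"claw": 10}
    - {"x": 2.4,"y": 0.05,"z": 0.02,"wx": 0,"wy": 0,"wz": 0,"claw": 10}

```text
t: 31.5
ee_pos: [0.6036, -0.0201, 0.084]
tool_rot: [0.707, 0.029, -0.03, -0.706]
ft_force: [-0.3, 0.1, -1.0]
finger_gap: 0.189
```

Call:
servo_tool:
  commands:
    - {"x": 0.04,"y": 0.06,"z": 0,"wx": 0,"wy": 0,"wz": 0,"claw": 10}
    - {"x": 0.06,"y": 0.14,"z": 0,"wx": 0,"wy": 0,"wz": 0,"claw": 10}
    - {"x": 0.08,"y": 0.2,"z": 0,"wx": 0,"wy": 0,"wz": 0,"claw": 10}

```text
t: 31.8
ee_pos: [0.605, -0.0199, 0.079]
tool_rot: [-0.706, -0.029, 0.03, 0.707]
ft_force: [-12.8, 0.2, 20.1]
finger_gap: 0.191
```

Call:
servo_tool:
  commands:
    - {"x": 0.04,"y": 0,"z": 0,"wx": 0,"wy": 0,"wz": 0,"claw": 10}
    - {"x": 0.08,"y": 0,"z": 0,"wx": 0,"wy": 0,"wz": 0,"claw": 10}

```text
t: 32.0
ee_pos: [0.6071, -0.0198, 0.0793]
tool_rot: [-0.706, -0.029, 0.03, 0.707]
ft_force: [-2.5, 0.4, 4.3]
finger_gap: 0.187
```

```bash
python3 rg.py -.01 -.05 .079 .0685
```

```text
shift [ 0.07  0.01 -0.02] turn [-0. -0. -0.] t 32.0 pos [ 0.6071 -0.0198  0.0793] gap 17.6 F [-2.5  0.4  4.3] j [-0.34  0.51  0.35  1.9  -0.25  0.77  1.8 ]
board rack [-0.0118 -0.0495]
```

Call:
servo_tool:
  commands:
    - {"x": 0.04,"y": 0,"z": 0,"wx": 0,"wy": 0,"wz": 0,"claw": 10}
    - {"x": 0.08,"y": 0,"z": 0,"wx": 0,"wy": 0,"wz": 0,"claw": 10}

```text
t: 32.2
ee_pos: [0.6079, -0.0197, 0.0791]
tool_rot: [-0.706, -0.028, 0.031, 0.707]
ft_force: [-15.7, 0.6, 17.5]
finger_gap: 0.189
```

Call:
servo_tool:
  commands:
    - {"x": 0.04,"y": 0,"z": 0,"wx": 0,"wy": 0,"wz": 0,"claw": 10}
    - {"x": 0.08,"y": 0,"z": 0,"wx": 0,"wy": 0,"wz": 0,"claw": 10}

```text
t: 32.4
ee_pos: [0.6082, -0.0197, 0.0791]
tool_rot: [-0.706, -0.027, 0.032, 0.707]
ft_force: [-25.4, -0.2, 23.8]
finger_gap: 0.189
```

```bash
python3 rg.py -.01 -.05 .079 .0685
```

```text
shift [ 0.03  0.   -0.02] turn [-0.01 -0.01 -0.04] t 32.4 pos [ 0.6082 -0.0197  0.0791] gap 17.8 F [-25.4  -0.2  23.8] j [-0.34  0.52  0.35  1.89 -0.25  0.78  1.8 ]
board rack [-0.0107 -0.0496]
```

Stop reached at the expected place. I'll release and retreat.

Call:
servo_tool:
  commands:
    - {"x": -0.12,"y": -0.04,"z": 0,"wx": 0,"wy": 0,"wz": 0,"claw": 10}
    - {"x": -0.12,"y": -0.04,"z": 0,"wx": 0,"wy": 0,"wz": 0,"claw": 34}
    - {"x": -0.12,"y": -0.04,"z": 0,"wx": 0,"wy": 0,"wz": 0,"claw": 34}
    - {"x": -0.12,"y": -0.04,"z": 0,"wx": 0,"wy": 0,"wz": 0,"claw": 34}
    - {"x": -0.12,"y": -1,"z": 0,"wx": 0,"wy": 0,"wz": 0,"claw": 34}
    - {"x": -0.12,"y": -2.5,"z": 0,"wx": 0,"wy": 0,"wz": 0,"claw": 34}
    - {"x": -1,"y": -4,"z": 0,"wx": 0,"wy": 0,"wz": 0,"claw": 34}
    - {"x": -3,"y": -5,"z": 0,"wx": 0,"wy": 0,"wz": 0,"claw": 50}
    - {"x": -4,"y": -6,"z": -1.5,"wx": 0,"wy": 0,"wz": 0,"claw": 50}
    - {"x": -5,"y": -6,"z": -3,"wx": 0,"wy": 0,"wz": 0,"claw": 50}
    - {"x": -5,"y": -6,"z": -3,"wx": 0,"wy": 0,"wz": 0,"claw": 50}

```text
t: 33.5
ee_pos: [0.4909, -0.1096, 0.2305]
tool_rot: [0.707, 0.028, -0.027, -0.707]
ft_force: [-0.4, 0.8, -0.7]
finger_gap: 0.533
```

```bash
python3 -c "
from h import *
print(manip.sense()['ee_pos'])
t=snap('top','b9t.png');s=snap('scene','b9.png')
a=s['color'][255:385,240:370,::-1];b=t['color'][135:265,220:350,::-1]
cv2.imwrite('pics/b9c.png',np.hstack([cv2.resize(a,(400,400)),cv2.resize(b,(400,400))]))
b=cv2.resize(t['color'][210:282,415:465,::-1],None,fx=8,fy=8,interpolation=cv2.INTER_NEAREST)
a=cv2.resize(s['color'][200:255,215:285,::-1],None,fx=8,fy=8,interpolation=cv2.INTER_NEAREST)
cv2.imwrite('pics/D.png',np.hstack([b[:440],a[:440,:400]]))"
```

```text
[ 0.49092242 -0.10960085  0.23051575]
```

View pics/b9c.png

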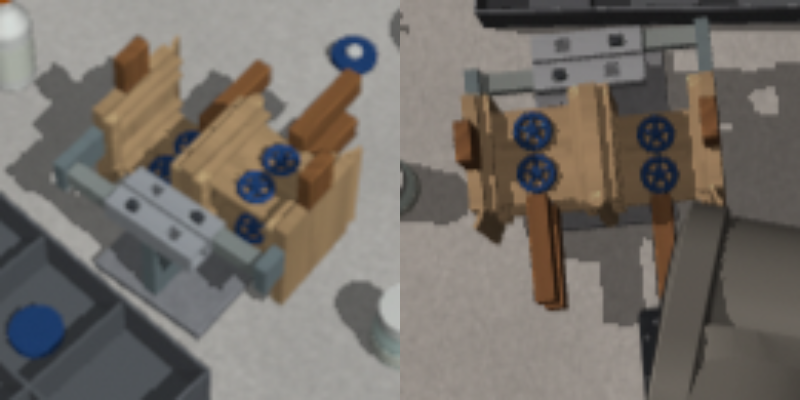

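View pics/D.png

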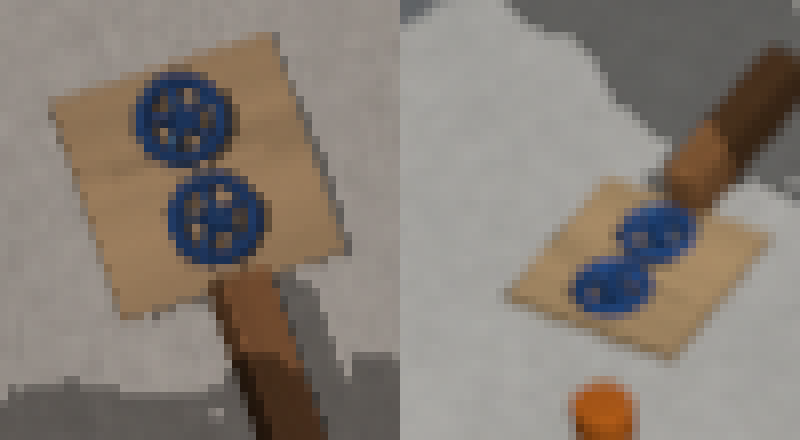

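Board C is home in right low and D has not moved. Now D.

```bash
python3 go.py .4845 -.4058 .15 .272
```

```text
shift [ -1.33   3.18 -11.96] turn [-0.   -1.36  0.01] t 33.6 pos [ 0.4931 -0.1052  0.2295] gap 50.3 F [0.3 0.2 0.5] j [-0.35  0.15  0.48  2.01 -0.08  1.    1.83]
```

To stay clear of the last joint's limit I'll take the half-turned grasp.

Call:
servo_tool:
  commands:
    - {"x": -1.3,"y": 2,"z": -12,"wx": 0,"wy": 10.5,"wz": 0,"claw": 50}
    - {"x": -1.3,"y": 2,"z": -12,"wx": 0,"wy": 10.5,"wz": 0,"claw": 50}
    - {"x": -1.3,"y": 2,"z": -12,"wx": 0,"wy": 10.5,"wz": 0,"claw": 50}
    - {"x": -1.3,"y": 2,"z": -12,"wx": 0,"wy": 10.5,"wz": 0,"claw": 50}
    - {"x": -1.3,"y": 2,"z": -12,"wx": 0,"wy": 10.5,"wz": 0,"claw": 50}
    - {"x": -1.3,"y": 2,"z": -12,"wx": 0,"wy": 10.5,"wz": 0,"claw": 50}
    - {"x": -1.3,"y": 2,"z": -12,"wx": 0,"wy": 10.5,"wz": 0,"claw": 50}
    - {"x": -1.3,"y": 2,"z": -12,"wx": 0,"wy": 10.5,"wz": 0,"claw": 50}
    - {"x": -1.3,"y": 2,"z": -12,"wx": 0,"wy": 10.5,"wz": 0,"claw": 50}
    - {"x": -1.3,"y": 2,"z": -12,"wx": 0,"wy": 10.5,"wz": 0,"claw": 50}
    - {"x": -1.3,"y": 2,"z": -12,"wx": 0,"wy": 10.5,"wz": 0,"claw": 50}
    - {"x": -1.3,"y": 2,"z": -12,"wx": 0,"wy": 10.5,"wz": 0,"claw": 50}

```text
t: 34.8
ee_pos: [0.4868, -0.4055, 0.1784]
tool_rot: [0.546, -0.45, 0.449, -0.546]
ft_force: [0.1, -0.4, 0.5]
finger_gap: 0.533
```

```bash
python3 go.py .4845 -.4058 .15 .272
```

```text
shift [-0.    1.14 -0.09] turn [1.000e-02 1.069e+01 0.000e+00] t 34.8 pos [ 0.4868 -0.4055  0.1784] gap 50.1 F [ 0.1 -0.4  0.5] j [-0.02  0.54  0.85  1.79 -0.47  1.03  1.2 ]
```

Call:
servo_tool:
  commands:
    - {"x": 0,"y": 0,"z": -0.08,"wx": 0,"wy": 10.7,"wz": 0,"claw": 50}
    - {"x": 0,"y": 0,"z": -0.08,"wx": 0,"wy": 10.7,"wz": 0,"claw": 50}
    - {"x": 0,"y": 0,"z": -0.08,"wx": 0,"wy": 10.7,"wz": 0,"claw": 50}
    - {"x": 0,"y": 0,"z": -0.08,"wx": 0,"wy": 10.7,"wz": 0,"claw": 50}
    - {"x": 0,"y": 0,"z": -0.08,"wx": 0,"wy": 10.7,"wz": 0,"claw": 50}
    - {"x": 0,"y": 0,"z": -0.08,"wx": 0,"wy": 10.7,"wz": 0,"claw": 50}
    - {"x": 0,"y": 0,"z": -0.08,"wx": 0,"wy": 10.7,"wz": 0,"claw": 50}
    - {"x": 0,"y": 0,"z": -0.08,"wx": 0,"wy": 10.7,"wz": 0,"claw": 50}
    - {"x": 0,"y": 1.1,"z": -0.08,"wx": 0,"wy": 10.7,"wz": 0,"claw": 50}
    - {"x": 0,"y": 1.1,"z": -0.08,"wx": 0,"wy": 10.7,"wz": 0,"claw": 50}
    - {"x": 0,"y": 1.1,"z": -0.08,"wx": 0,"wy": 10.7,"wz": 0,"claw": 50}
    - {"x": 0,"y": 1.1,"z": -0.08,"wx": 0,"wy": 10.7,"wz": 0,"claw": 50}

```text
t: 36.0
ee_pos: [0.4842, -0.4067, 0.1516]
tool_rot: [0.096, -0.701, 0.701, -0.096]
ft_force: [-0.1, -0.2, -0.0]
finger_gap: 0.529
```

```bash
python3 go.py .4845 -.4058 .0295 .272
```

```text
shift [-0.02  4.88 -0.03] turn [-0. -0.  0.] t 36.0 pos [ 0.4842 -0.4067  0.1516] gap 49.8 F [-0.1 -0.2 -0. ] j [-0.17  0.77  1.18  1.82 -0.8   1.12 -0.  ]
```

Call:
servo_tool:
  commands:
    - {"x": 0,"y": 1,"z": 0,"wx": 0,"wy": 0,"wz": 0,"claw": 50}
    - {"x": 0,"y": 2,"z": 0,"wx": 0,"wy": 0,"wz": 0,"claw": 50}
    - {"x": 0,"y": 2,"z": 0,"wx": 0,"wy": 0,"wz": 0,"claw": 50}

```text
t: 36.3
ee_pos: [0.4836, -0.4056, 0.0998]
tool_rot: [-0.096, 0.702, -0.7, 0.095]
ft_force: [0.5, 0.1, -0.3]
finger_gap: 0.533
```

```bash
python3 go.py .4845 -.4058 .0295 .272
```

```text
shift [-0.04  2.81  0.03] turn [ 0.02 -0.01  0.01] t 36.3 pos [ 0.4836 -0.4056  0.0998] gap 50.1 F [ 0.5  0.1 -0.3] j [-0.14  0.82  1.12  1.86 -0.86  1.05  0.03]
```

Call:
servo_tool:
  commands:
    - {"x": 0,"y": 1,"z": 0,"wx": 0,"wy": 0,"wz": 0,"claw": 50}
    - {"x": 0,"y": 1.5,"z": 0,"wx": 0,"wy": 0,"wz": 0,"claw": 50}
    - {"x": 0,"y": 1.5,"z": 0,"wx": 0,"wy": 0,"wz": 0,"claw": 50}

```text
t: 36.6
ee_pos: [0.4838, -0.4063, 0.0637]
tool_rot: [-0.094, 0.701, -0.7, 0.094]
ft_force: [0.4, 0.3, -0.1]
finger_gap: 0.535
```

```bash
python3 go.py .4845 -.4058 .0295 .272
```

```text
shift [-0.03  1.37 -0.01] turn [ 0.01 -0.04  0.  ] t 36.6 pos [ 0.4838 -0.4063  0.0637] gap 50.2 F [ 0.4  0.3 -0.1] j [-0.11  0.85  1.07  1.87 -0.9   1.    0.06]
```

Call:
servo_tool:
  commands:
    - {"x": 0,"y": 0.7,"z": 0,"wx": 0,"wy": 0,"wz": 0,"claw": 50}
    - {"x": 0,"y": 1.35,"z": 0,"wx": 0,"wy": 0,"wz": 0,"claw": 50}
    - {"x": 0,"y": 1.35,"z": 0,"wx": 0,"wy": 0,"wz": 0,"claw": 50}

```text
t: 36.9
ee_pos: [0.4835, -0.4058, 0.0286]
tool_rot: [-0.094, 0.701, -0.7, 0.093]
ft_force: [-0.7, 0.1, 0.5]
finger_gap: 0.532
```

```bash
python3 go.py .4845 -.4058 .0295 .272;python3 -c "
from h import *
s=snap('scene')
cv2.imwrite('pics/b10.png',cv2.resize(s['color'][150:270,200:330,::-1],None,fx=5,fy=5))"
```

```text
shift [-0.04 -0.04  0.01] turn [ 0.01 -0.04  0.01] t 36.9 pos [ 0.4835 -0.4058  0.0286] gap 50.0 F [-0.7  0.1  0.5] j [-0.08  0.88  1.01  1.89 -0.94  0.94  0.08]
```

View pics/b10.png

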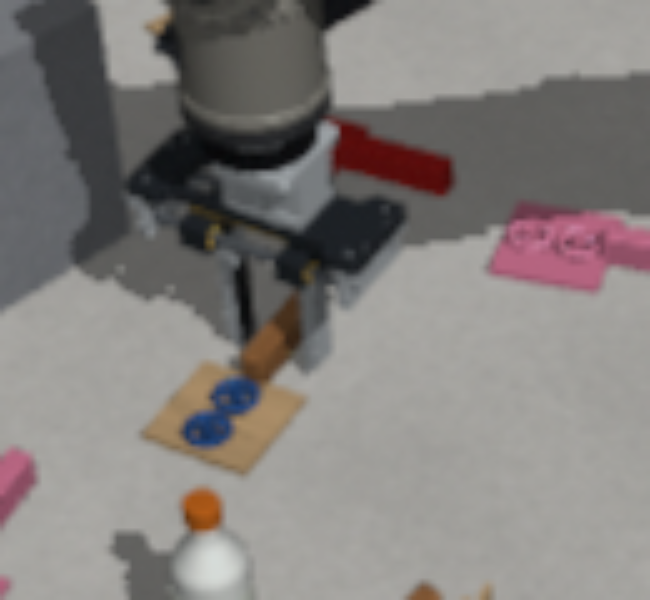

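Jaws straddle D's handle. I'll grip and lift.

Call:
servo_tool:
  commands:
    - {"x": 0,"y": 0,"z": 0,"wx": 0,"wy": 0,"wz": 0,"claw": 10}
    - {"x": 0,"y": 0,"z": 0,"wx": 0,"wy": 0,"wz": 0,"claw": 10}
    - {"x": 0,"y": 0,"z": 0,"wx": 0,"wy": 0,"wz": 0,"claw": 10}
    - {"x": 0,"y": 0,"z": 0,"wx": 0,"wy": 0,"wz": 0,"claw": 10}
    - {"x": 0,"y": 0,"z": 0,"wx": 0,"wy": 0,"wz": 0,"claw": 10}
    - {"x": 0,"y": -1,"z": 0,"wx": 0,"wy": 0,"wz": 0,"claw": 10}
    - {"x": 0,"y": -2,"z": 0,"wx": 0,"wy": 0,"wz": 0,"claw": 10}
    - {"x": 0,"y": -3.5,"z": 0,"wx": 0,"wy": 0,"wz": 0,"claw": 10}
    - {"x": 0,"y": -5,"z": 0,"wx": 0,"wy": 0,"wz": 0,"claw": 10}
    - {"x": 0,"y": -6.5,"z": 0,"wx": 0,"wy": 0,"wz": 0,"claw": 10}
    - {"x": 0,"y": -6.5,"z": 0,"wx": 0,"wy": 0,"wz": 0,"claw": 10}
  grip_force: 50

```text
t: 38.05
ee_pos: [0.4849, -0.4082, 0.1972]
tool_rot: [0.092, -0.7, 0.702, -0.095]
ft_force: [-0.4, 0.4, -1.1]
finger_gap: 0.191
```

```bash
python3 rg.py -.15 -.05 .19 .0709
```

```text
shift [ -3.25   0.24 -14.71] turn [-0.03  1.3  -0.03] t 38.05 pos [ 0.4849 -0.4082  0.1972] gap 17.9 F [-0.4  0.4 -1.1] j [-0.2   0.72  1.23  1.78 -0.74  1.18 -0.05]
board rack [-0.1638 -0.4263]
```

Call:
servo_tool:
  commands:
    - {"x": -0.3,"y": 0.2,"z": -1.2,"wx": 0,"wy": 0.1,"wz": 0,"claw": 10}
    - {"x": -0.6,"y": 0.2,"z": -2.8,"wx": 0,"wy": 0.2,"wz": 0,"claw": 10}
    - {"x": -1,"y": 0.2,"z": -4.5,"wx": 0,"wy": 0.4,"wz": 0,"claw": 10}
    - {"x": -1.4,"y": 0.2,"z": -6.2,"wx": 0,"wy": 0.6,"wz": 0,"claw": 10}
    - {"x": -1.8,"y": 0.2,"z": -8,"wx": 0,"wy": 0.8,"wz": 0,"claw": 10}
    - {"x": -2.2,"y": 0.2,"z": -9.8,"wx": 0,"wy": 0.9,"wz": 0,"claw": 10}
    - {"x": -2.6,"y": 0.2,"z": -11.5,"wx": 0,"wy": 1.1,"wz": 0,"claw": 10}
    - {"x": -2.9,"y": 0.2,"z": -13,"wx": 0,"wy": 1.2,"wz": 0,"claw": 10}
    - {"x": -3.1,"y": 0.2,"z": -14.2,"wx": 0,"wy": 1.3,"wz": 0,"claw": 10}
    - {"x": -3.25,"y": 0.2,"z": -14.7,"wx": 0,"wy": 1.3,"wz": 0,"claw": 10}
    - {"x": -3.25,"y": 0.2,"z": -14.7,"wx": 0,"wy": 1.3,"wz": 0,"claw": 10}
    - {"x": -3.25,"y": 0.2,"z": -14.7,"wx": 0,"wy": 1.3,"wz": 0,"claw": 10}

```text
t: 39.25
ee_pos: [0.4659, -0.0308, 0.1876]
tool_rot: [0.03, -0.706, 0.707, -0.03]
ft_force: [-0.1, -0.6, -1.3]
finger_gap: 0.186
```

```bash
python3 rg.py -.15 -.05 .1435 .0709; python3 chk.py -.15 -.05 .16 k11.png
```

```text
shift [-0.04  1.76  0.05] turn [-0.  0.  0.] t 39.25 pos [ 0.4659 -0.0308  0.1876] gap 17.5 F [-0.1 -0.6 -1.3] j [-1.16  0.39  1.36  2.15 -0.47  0.96 -1.02]
board rack [-0.1511 -0.0486]
[[331.9 266.4]
 [308.8 253. ]
 [326.1 237.1]
 [348.9 249.7]] (455, 532, 3)
```

View pics/k11.png

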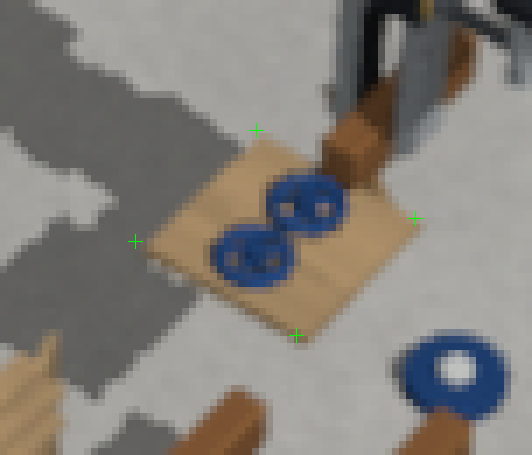

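Call:
servo_tool:
  commands:
    - {"x": 0,"y": 0.8,"z": 0.05,"wx": 0,"wy": 0,"wz": 0,"claw": 10}
    - {"x": 0,"y": 1.6,"z": 0.07,"wx": 0,"wy": 0,"wz": 0,"claw": 10}
    - {"x": 0,"y": 1.7,"z": 0.07,"wx": 0,"wy": 0,"wz": 0,"claw": 10}
    - {"x": 0,"y": 1.7,"z": 0.07,"wx": 0,"wy": 0,"wz": 0,"claw": 10}

```text
t: 39.7
ee_pos: [0.466, -0.0337, 0.1454]
tool_rot: [0.029, -0.706, 0.707, -0.029]
ft_force: [0.7, -0.3, -0.6]
finger_gap: 0.188
```

```bash
python3 rg.py -.01 -.05 .1435 .0709; python3 chk.py -.151 -.0503 .116 k12.png; python3 -c "
from h import *
snap('scene','b12.png')"
```

```text
shift [-5.65  0.07 -0.08] turn [-0.01 -0.02  0.01] t 39.7 pos [ 0.466  -0.0337  0.1454] gap 17.7 F [ 0.7 -0.3 -0.6] j [-1.05  0.44  1.24  2.19 -0.55  0.88 -0.96]
board rack [-0.1512 -0.0516]
[[331.4 276.7]
 [308.8 263.3]
 [325.7 247.5]
 [348.  260.1]] (455, 525, 3)
```

View pics/k12.png

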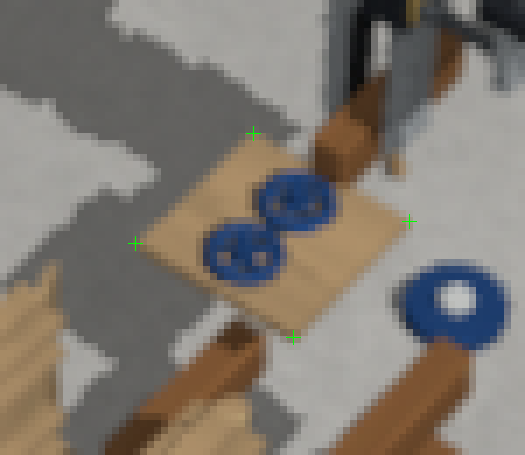

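View pics/b12.png

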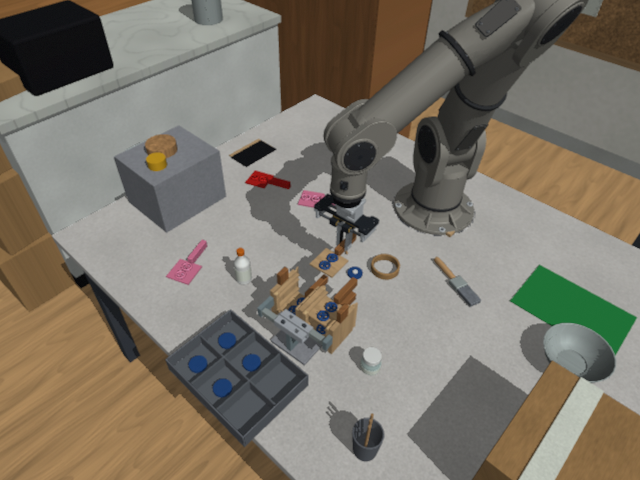

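Now aligned to the predicted corners. I'll slide in (tool −x is forward).

Call:
servo_tool:
  commands:
    - {"x": -0.6,"y": 0.07,"z": -0.05,"wx": 0,"wy": 0,"wz": 0,"claw": 10}
    - {"x": -1.3,"y": 0.07,"z": -0.05,"wx": 0,"wy": 0,"wz": 0,"claw": 10}
    - {"x": -2,"y": 0.07,"z": -0.05,"wx": 0,"wy": 0,"wz": 0,"claw": 10}
    - {"x": -2.6,"y": 0.07,"z": -0.05,"wx": 0,"wy": 0,"wz": 0,"claw": 10}
    - {"x": -3,"y": 0.07,"z": -0.05,"wx": 0,"wy": 0,"wz": 0,"claw": 10}
    - {"x": -3,"y": 0.07,"z": -0.05,"wx": 0,"wy": 0,"wz": 0,"claw": 10}

```text
t: 40.4
ee_pos: [0.5419, -0.025, 0.1441]
tool_rot: [0.029, -0.706, 0.707, -0.03]
ft_force: [-0.5, 0.3, -1.5]
finger_gap: 0.185
```

```bash
python3 rg.py -.01 -.05 .1435 .0709; python3 chk.py -.075 -.05 .115 k13.png
```

```text
shift [-2.59  0.03  0.03] turn [-0.01  0.   -0.01] t 40.4 pos [ 0.5419 -0.025   0.1441] gap 17.4 F [-0.5  0.3 -1.5] j [-0.91  0.55  1.11  2.03 -0.62  0.95 -0.95]
board rack [-0.0748 -0.0492]
[[314.7 293.7]
 [291.9 279.5]
 [309.8 262.8]
 [332.3 276.1]] (469, 539, 3)
```

View pics/k13.png

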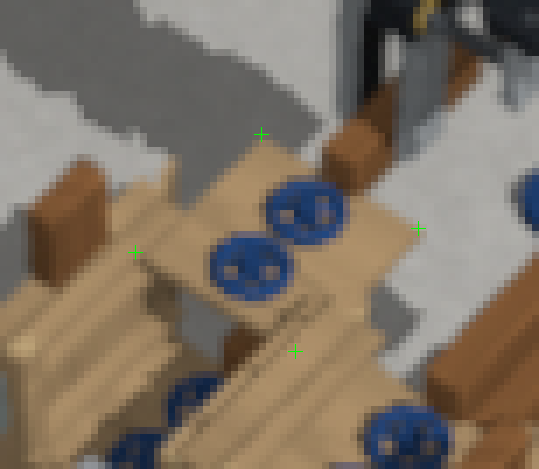

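Call:
servo_tool:
  commands:
    - {"x": -0.6,"y": 0.03,"z": 0.03,"wx": 0,"wy": 0,"wz": 0,"claw": 10}
    - {"x": -1.2,"y": 0.03,"z": 0.03,"wx": 0,"wy": 0,"wz": 0,"claw": 10}
    - {"x": -1.7,"y": 0.03,"z": 0.03,"wx": 0,"wy": 0,"wz": 0,"claw": 10}
    - {"x": -2.1,"y": 0.03,"z": 0.03,"wx": 0,"wy": 0,"wz": 0,"claw": 10}
    - {"x": -2.3,"y": 0.03,"z": 0.03,"wx": 0,"wy": 0,"wz": 0,"claw": 10}
    - {"x": -2.4,"y": 0.03,"z": 0.03,"wx": 0,"wy": 0,"wz": 0,"claw": 10}

```text
t: 41.05
ee_pos: [0.6008, -0.0207, 0.1428]
tool_rot: [0.03, -0.706, 0.707, -0.029]
ft_force: [-0.7, -0.0, -1.6]
finger_gap: 0.188
```

Call:
servo_tool:
  commands:
    - {"x": -0.04,"y": 0.06,"z": 0,"wx": 0,"wy": 0,"wz": 0,"claw": 10}
    - {"x": -0.06,"y": 0.14,"z": 0,"wx": 0,"wy": 0,"wz": 0,"claw": 10}
    - {"x": -0.08,"y": 0.18,"z": 0,"wx": 0,"wy": 0,"wz": 0,"claw": 10}

```text
t: 41.35
ee_pos: [0.6021, -0.0205, 0.1388]
tool_rot: [-0.03, 0.707, -0.706, 0.029]
ft_force: [-10.8, 2.7, 19.5]
finger_gap: 0.187
```

Call:
servo_tool:
  commands:
    - {"x": -0.04,"y": 0,"z": 0,"wx": 0,"wy": 0,"wz": 0,"claw": 10}
    - {"x": -0.08,"y": 0,"z": 0,"wx": 0,"wy": 0,"wz": 0,"claw": 10}

```text
t: 41.55
ee_pos: [0.604, -0.0205, 0.1389]
tool_rot: [-0.03, 0.707, -0.706, 0.029]
ft_force: [-8.1, 0.8, 14.2]
finger_gap: 0.189
```

```bash
python3 rg.py -.01 -.05 .1386 .0709
```

```text
shift [-0.1   0.01  0.  ] turn [ 0.01 -0.01  0.  ] t 41.55 pos [ 0.604  -0.0205  0.1389] gap 17.8 F [-8.1  0.8 14.2] j [-0.81  0.65  1.04  1.89 -0.67  1.   -0.95]
board rack [-0.0126 -0.05  ]
```

Call:
servo_tool:
  commands:
    - {"x": -0.04,"y": -0.02,"z": 0,"wx": 0,"wy": 0,"wz": 0,"claw": 10}
    - {"x": -0.08,"y": -0.02,"z": 0,"wx": 0,"wy": 0,"wz": 0,"claw": 10}

```text
t: 41.75
ee_pos: [0.6062, -0.0203, 0.1391]
tool_rot: [-0.03, 0.707, -0.706, 0.029]
ft_force: [-6.8, 0.4, 9.3]
finger_gap: 0.187
```

Call:
servo_tool:
  commands:
    - {"x": -0.04,"y": -0.01,"z": 0,"wx": 0,"wy": 0,"wz": 0,"claw": 10}
    - {"x": -0.08,"y": -0.01,"z": 0,"wx": 0,"wy": 0,"wz": 0,"claw": 10}

```text
t: 41.95
ee_pos: [0.6065, -0.0203, 0.139]
tool_rot: [-0.031, 0.707, -0.706, 0.028]
ft_force: [-19.5, 0.9, 18.9]
finger_gap: 0.186
```

```bash
python3 rg.py -.01 -.05 .1386 .0709
```

```text
shift [-0.    0.01  0.  ] turn [ 0.01 -0.01  0.03] t 41.95 pos [ 0.6065 -0.0203  0.139 ] gap 17.5 F [-19.5   0.9  18.9] j [-0.8   0.65  1.04  1.88 -0.67  1.01 -0.95]
board rack [-0.0101 -0.05  ]
```

Stop reached at exactly −10 mm. I'll release and retreat up and back.

Call:
servo_tool:
  commands:
    - {"x": 0.1,"y": -0.03,"z": 0,"wx": 0,"wy": 0,"wz": 0,"claw": 10}
    - {"x": 0.1,"y": -0.04,"z": 0,"wx": 0,"wy": 0,"wz": 0,"claw": 34}
    - {"x": 0.1,"y": -0.04,"z": 0,"wx": 0,"wy": 0,"wz": 0,"claw": 34}
    - {"x": 0.1,"y": -0.04,"z": 0,"wx": 0,"wy": 0,"wz": 0,"claw": 34}
    - {"x": 0.1,"y": -1,"z": 0,"wx": 0,"wy": 0,"wz": 0,"claw": 34}
    - {"x": 0.1,"y": -2.5,"z": 0,"wx": 0,"wy": 0,"wz": 0,"claw": 34}
    - {"x": 1,"y": -4,"z": 0,"wx": 0,"wy": 0,"wz": 0,"claw": 34}
    - {"x": 3,"y": -5,"z": 0,"wx": 0,"wy": 0,"wz": 0,"claw": 50}
    - {"x": 5,"y": -5,"z": -3,"wx": 0,"wy": 0,"wz": 0,"claw": 50}
    - {"x": 5,"y": -5,"z": -8,"wx": 0,"wy": 0,"wz": 0,"claw": 50}
    - {"x": 5,"y": -5,"z": -11,"wx": 0,"wy": 0,"wz": 0,"claw": 50}
    - {"x": 5,"y": -5,"z": -11,"wx": 0,"wy": 0,"wz": 0,"claw": 50}

```text
t: 43.15
ee_pos: [0.4805, 0.1494, 0.2642]
tool_rot: [-0.03, 0.707, -0.706, 0.03]
ft_force: [1.1, 0.4, 1.1]
finger_gap: 0.535
```

Call:
servo_tool:
  commands:
    - {"x": 0,"y": 0,"z": -5,"wx": 0,"wy": 0,"wz": 0,"claw": 50}
    - {"x": 0,"y": 0,"z": -5,"wx": 0,"wy": 0,"wz": 0,"claw": 50}
    - {"x": 0,"y": 0,"z": -5,"wx": 0,"wy": 0,"wz": 0,"claw": 50}
    - {"x": 0,"y": 0,"z": -5,"wx": 0,"wy": 0,"wz": 0,"claw": 50}
    - {"x": 0,"y": 0,"z": -5,"wx": 0,"wy": 0,"wz": 0,"claw": 50}

```text
t: 43.65
ee_pos: [0.471, 0.2714, 0.2637]
tool_rot: [0.03, -0.706, 0.707, -0.03]
ft_force: [0.0, -0.0, 0.1]
finger_gap: 0.533
```

```bash
python3 go.py .45 .35 .25 .084; python3 -c "
from h import *
t=snap('top','f1t.png');s=snap('scene','f1.png')
b=cv2.resize(t['color'][138:238,230:330,::-1],None,fx=6,fy=6,interpolation=cv2.INTER_NEAREST)
cv2.imwrite('pics/f1a.png',b)
b=cv2.resize(s['color'][265:360,255:360,::-1],None,fx=6,fy=6,interpolation=cv2.INTER_NEAREST)
cv2.imwrite('pics/f1b.png',b)"
```

```text
shift [ 0.57  0.55 -3.2 ] turn [-0.01 -0.   -0.  ] t 43.65 pos [0.471  0.2714 0.2637] gap 50.1 F [ 0.  -0.   0.1] j [-1.61  0.39  1.26  1.91 -0.41  1.14 -1.69]
```

View pics/f1a.png

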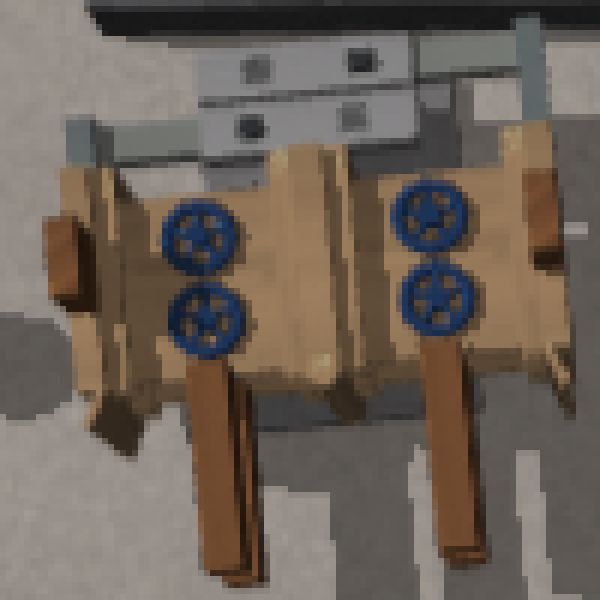

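View pics/f1b.png

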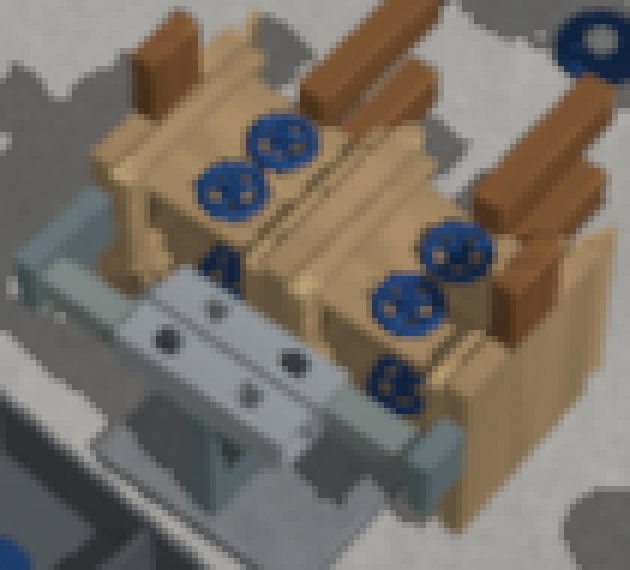

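View pics/f1t.png

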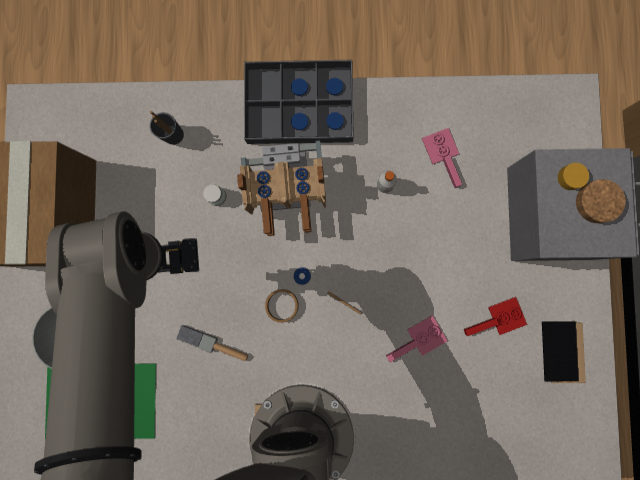

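Run:
```python
from h import *
s=snap('top');c=snap('scene')
H,S,V=finsmask(s['color']);bl=(H>100)&(H<125)&(S>110)
W=[x[0] for x in comps(bl,20) if 165<x[0][1]<205 and 240<x[0][0]<330]
for w in W: print('wheel',w.round(1),w2r(onz(s,*w,.123)).round(4))
for n,p,z in(('A',(222,572),.136),('D',(458,550),.136),('B',(247,583),.076),('C',(468,562),.076)):
    print(n,w2r(onz(s,230+p[0]/6,138+p[1]/6,z)).round(4))
# scene handle-top front ends? back ends of wheels
H,S,V=finsmask(c['color']);bl=(H>100)&(H<125)&(S>110)
for x in comps(bl,12):
    if 285<x[0][1]<335 and 285<x[0][0]<340: print('sc',x[0].round(1),w2r(onz(c,*x[0],.123)).round(4),w2r(onz(c,*x[0],.063)).round(4))
```

```text
wheel [301.1 173.8] [ 0.0074 -0.0495]
wheel [260.1 174.6] [0.0155 0.0555]
wheel [264.2 178.5] [0.0044 0.0459]
wheel [302.3 187.5] [-0.0284 -0.0495]
wheel [263.9 191.1] [-0.028   0.0494]
A [-0.1385  0.0489]
D [-0.1387 -0.0507]
B [-0.1381  0.0463]
C [-0.1382 -0.0513]
sc [297.3 292.2] [-0.008  -0.0484] [-0.045  -0.0794]
sc [330.9 306.4] [-0.0261  0.0508] [-0.064   0.0254]
sc [291.8 309. ] [ 0.0444 -0.0243] [ 0.0104 -0.0539]
sc [322.7 315.4] [0.0104 0.0515] [-0.0255  0.0262]
sc [322.  328.3] [0.0432 0.0743] [0.0092 0.0503]
```

All four handle ends lie at the same depth (−138.1 to −138.7 mm in rack x) and at y≈±50 mm. The jar and bottle are standing, and the gripper is clear. I'll hand in.

```bash
python3 -c "
from plant import manip
print(manip.hand_in(), manip.sense()['t'])"
```

```text
the job is handed in; nothing more can be done
the job is handed in; nothing more can be done
```

I pulled both rack cheeks out and locked them, slid all four boards fully home, one to each level, and handed the job in. It took about 44 s on the robot's clock.

- **Cheeks:** Each one came up against a hard stop outwards (11–16 N) and inwards (10–13 N), with about 2.5 mm of play in all. Fin spacing is 198 mm, as it should be, and both outer tube holes are filled by the buttons. The grip slackened briefly on the right fin; I re-closed it and carried on.
- **Boards:** I loaded left low, left high, right low and right high, pushing each against the back stop until it pushed back with about 20–25 N. In the last pictures the four handle ends agree in depth to within 0.6 mm, and lie about 50 mm either side of the middle wall, as they should. The wheels are on top and the handles face the front.
- **Bystanders:** The paint jar and glue bottle are standing where they were. The gripper is clear and touches nothing.
- **Disagreements:**
  - The handle ends read about 2.4 mm further out than the stated 136 mm. All four share the same offset, so I take it as an error in my rack position.
  - The left high board's stop read about 2 mm short while I was pushing, but its handle end lines up with the other three.
  - The two-view height of a handle top read 21 mm instead of 26 mm, so I gripped at the height given in the text.

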